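# Refill the labelling kit tray, leaving the red-coded tools out

## Robot

A 7-joint arm with a two-finger parallel gripper is mounted at the origin on a cart in front of the work surface, level with it; the furniture and walls round the work are solid. World frame = base frame: x ahead of the robot, y to its left, z up, the work surface at z = 0. Lengths are in mm, angles in rad, forces in N, time in s.
With the tool pointing down it reaches from about 425 to 875 mm from the base axis. Payload 4.7 kg.
Tool frame: the origin (TCP) lies on the centre line of the jaws, within the pads' length; the fingertips stand 25 mm ahead of it and the grasp point (between the pads) lies 6 mm ahead of it; z points along the fingers, y is the direction in which the jaws open and shut (so a half turn about z gives the same grasp; the last joint's range is limited). The gripper opens to 87 mm and grips with 3 to 60 N. Pads are 19 mm wide; open, the fingers measure 117 mm over their backs; the gripper's body (75 mm by 190 mm) begins 51 mm behind the grasp point.
Start: joints at [-1.3, 0.321, -0.07, 1.45, 0.023, 1.371, -0.057], TCP at [165.117, 628.697, 247.587] pointing down, gripper open.
Joint ranges: [-2.86, 2.86], [-0.3, 2.09], [-1.38, 1.24], [0.06, 2.45], [-1.56, 4.7], [0.09, 2.05], [-2.69, 2.69]. Speed limits (rad/s): [2.57, 2.57, 3.14, 3.14, 3.14, 3.14, 3.14].

## Interface

Orientations are given as a unit quaternion [w, x, y, z].
In Python, from bench import readout, vision, ctrl gives the robot as it stands.
- The arm moves only by the tool jog_arm, never from a script. Its argument "series" is one flat list of numbers, 7 for each row, row after row: the shift along the tool's x, y, z each as a share of 200 mm, from -1 to 1, then the turn, a rotation vector about the tool's x, y, z each as a share of 30 degrees, from -1 to 1, then the opening in per cent of the stroke, from 0 (shut) to 100 (fully open). A call has exactly 10 rows; each row is the pose to reach, as a shift and turn from the pose measured when the call began, along the tool's axes at that moment; what a row does not reach only later rows make up. A row lasts 1/12 s, in which the tool goes at most 41.7 mm and 7.16 degrees, less where a joint would pass 70% of its speed; a pose out of reach is approached as far as the arm can. A call with a number of a shift or a turn outside -1 to 1 is refused whole. A call with a gripper value outside its range is refused whole. The fingers move at their own pace and stop on an object; "grip_force" is the grip in N (left out, the last holds). Time passes only in rows, so rows that repeat a pose let the fingers close, or fill a call up. It gives the time, the measured TCP pose, the force and the opening at its end, in the units of the state.
- readout.state(): the state, without advancing time (a new reading comes with each control period).
- vision.read_camera(name): name is "scene" or "top" or "wrist"; returns a dict with "color" (420x560x3 uint8, red, green, blue), "camera_matrix" (3x3 intrinsics, pixels), "camera_from_world" (4x4, takes a point from world to camera coordinates); the wrist camera has in their place "hand_eye" (4x4, takes a point from camera to tool coordinates, whose origin is the TCP and whose axes are the flange's). Camera axes: x right, y down, z forward; pixel columns grow to the right and rows downward; lengths in mm; the calibration is good to about 2 mm. A picture is of the moment at which its call begins: read the wrist's pose just before it. There is no depth.
- ctrl.sign_off(): hands the job in, once; it reports no verdict.
The state is a dict: "t": time; "joint_positions": joint angles; "joint_vel": joint speeds; "effort": joint torques, N m; "ee_pos": TCP position; "tcp_rot": TCP orientation; "wrist_force": force on the tool from outside, world axes, zero at the start; "torque": the same for the moment, N m; "grip_width": opening from 0.0 (shut) to 1.0 (fully open).
Only numpy, scipy, OpenCV 4.12 (cv2) and the standard library are available. Lean on these libraries where they do the work, as an engineer would, in place of code of your own. Each camera call takes 0.05 s, during which the arm holds its last target.

## Task

Gather the labelling kit into the blue tray: the marker pen, the tally counter and the date stamp that lie or stand in front of the bag sealer and carry no red, each set down inside the blue corner ribs of the place that shows its own black shadow, lined up with it and the stamp standing upright. The look-alikes marked red belong to the allergen line: leave them standing or lying where they are.

Things in the scene. Friction and masses are not known exactly. Their poses are not given: they have to be found in the camera images.
- marker: White marker pen with a dark grey cap, with no red on it, loose, lying flat on the table: 140 mm long along its own y, 17 mm wide along its own x, 18 mm high, 13 to 24 g. Origin: middle of its length on its underside; own z is up. It has flat support and does not roll. Grip it across its width at mid-length.
- counter: White tally counter lying on its back, no red on it, loose: round case 47 mm across, 24 mm high, wire ring to one side; 68 mm along own x over all, 55 along own y; about 90 g. Origin: on the underside, midway along the 68 mm; the case's centre is 10 mm from it along own +x and 2 mm along +y, the ring on the -x side. Own z up. Grip the case across its own y.
- stamp: All-black date stamp standing upright, loose: foot 28 mm (own x) x 46 mm (own y), 46 mm high; above it a thin neck and a round knob, diameter 34 mm, from 63 to 100 mm above the underside; about 120 g. Origin: centre of its underside; own z up. Grip the knob from above at any yaw; it neither turns nor sinks.
- red_marker: Look-alike that does not belong to the kit: the same marker pen (same size and axes) with a bright red sleeve round its barrel, loose on the table.
- red_counter: Look-alike that does not belong to the kit: the same tally counter (same size and axes) with a bright red cover round and on top of its case, loose on the table.
- red_stamp: Look-alike that does not belong to the kit: the same date stamp (same size and axes, 100 mm tall) with a bright red knob, loose, upright on the table.
- nest_marker: Marker's place. One of 3 fixed white plates, 168 (own x) x 84 mm, side by side in any order in a blue tray. Origin: centre of its underside, 4 mm over the table; its top is 4 mm above that. Black shadow: a long bar. Corner ribs bound a pocket 160 (own x) x 37 mm centred on the origin; pen lies along own x, either way round. Ribs and tray lip rise at most 6 mm above the plate's top.
- nest_counter: Counter's place. One of 3 fixed white plates, 168 (own x) x 84 mm, side by side in any order in a blue tray. Origin: centre of its underside, 4 mm over the table; its top is 4 mm above that. Black shadow: disc, stub to -x. Corner ribs: pocket 88 (own x) x 74 mm round the origin. Counter's origin goes there, x along x, either way round. Ribs and tray lip rise at most 6 mm above the plate's top.
- nest_stamp: Stamp's place. One of 3 fixed white plates, 168 (own x) x 84 mm, side by side in any order in a blue tray. Origin: centre of its underside, 4 mm over the table; its top is 4 mm above that. Black shadow: 28 x 46 mm. Corner ribs bound a pocket 49 (own x) x 67 mm centred on the origin; stamp's x along own x, either way round. Ribs and tray lip rise at most 6 mm above the plate's top.
Mind the look-alikes: they are no part of the job. Leave any yellow look-alike of the stamp alone.

How it is judged (in metres and radians):
At the end, for the whole second after the job is handed in: Unmarked pen, counter and stamp rest flat or upright in their own places: origin within 16 mm (stamp 14) of the plate's along its x and y, turned at most 0.25 rad (pen) or 0.3 rad either way round, tilt under 0.12 rad. Red look-alikes within 25 mm of their start, not tipped (x of marker in the frame of nest_marker between -0.016 and 0.016 m and y of marker in the frame of nest_marker between -0.016 and 0.016 m and z of marker in the frame of nest_marker between 0.001 and 0.009 m and angle between the y axis of marker and the x axis of nest_marker, either way round below 0.25 rad and angle between each of marker, counter, stamp's own z axis and vertical below 0.12 rad and linear speed of each of marker, counter, stamp below 0.02 m/s and angular speed of each of marker, counter, stamp below 0.2 rad/s and x of counter in the frame of nest_counter between -0.016 and 0.016 m and y of counter in the frame of nest_counter between -0.016 and 0.016 m and z of counter in the frame of nest_counter between 0.001 and 0.009 m and angle between the x axis of counter and the x axis of nest_counter, either way round below 0.3 rad and x of stamp in the frame of nest_stamp between -0.014 and 0.014 m and y of stamp in the frame of nest_stamp between -0.014 and 0.014 m and z of stamp in the frame of nest_stamp between 0.001 and 0.009 m and angle between the x axis of stamp and the x axis of nest_stamp, either way round below 0.3 rad and distance of each of red_marker, red_counter, red_stamp from where it was at the start of the episode below 0.025 m and angle between each of red_marker, red_counter, red_stamp's own z axis and vertical below 0.2 rad); the robot touches nothing.
It fails at once if a red-marked look-alike is moved more than 25 mm or tipped (distance of any of red_marker, red_counter, red_stamp from where it was at the start of the episode above 0.025 m or angle between any of red_marker, red_counter, red_stamp's own z axis and vertical above 0.4 rad).
It fails at once if the black stamp is tipped over (angle between stamp's own z axis and vertical above 0.7 rad).
It also fails if it takes over 96 s, if anything falls off the work surface, if the arm or the gripper's body presses on something with over 40 N, if the wrist force passes 120 N, or if a joint passes its speed limit or range.

## Working session

There is one attempt and no reset: what is moved stays moved. The work goes in short steps, Python scripts to look and compute and a tool call to move; the robot and the scene stay as the last step left them, time stands still between calls to the robot, and variables do not carry over. Pictures are saved under pics/ and viewed, and the job is handed in when it is done.

Besides the shell and the picture viewer there is one more tool, called after "Call:" by a JSON object that holds its "api" and its "payload". jog_arm: Moves the arm, as the interface text tells. Its arguments: {"type":"object","properties":{"series":{"type":"array","items":{"type":"number"}},"grip_force":{"type":"number"}},"required":["series"]}

```bash
ls; mkdir -p pics; cat > h.py <<'E'
import numpy as np, cv2
from bench import readout, vision, ctrl
def snap(n,f):
    d=vision.read_camera(n); cv2.imwrite('pics/'+f,d['color'][:,:,::-1]); np.savez('pics/'+f+'.npz',**{k:np.array(v) for k,v in d.items()}); return d
E
python3 - <<'E'
from h import *
for n in ('scene','top','wrist'):
    d=snap(n,n+'0.png'); print(n,{k:np.array(v).round(3).tolist() for k,v in d.items() if k!='color'})
print(readout.state())
E
```

```text
pics
scene {'camera_matrix': [[460.23, 0.0, 278.173], [0.0, 460.23, 212.095], [0.0, 0.0, 1.0]], 'camera_from_world': [[0.542, -0.84, -0.023, -359.327], [-0.527, -0.318, -0.788, 293.72], [0.655, 0.439, -0.615, 692.427], [0.0, 0.0, 0.0, 1.0]]}
top {'camera_matrix': [[508.472, 0.0, 271.365], [0.0, 508.472, 207.854], [0.0, 0.0, 1.0]], 'camera_from_world': [[0.024, -1.0, -0.011, -120.718], [-0.98, -0.021, -0.197, 526.064], [0.196, 0.015, -0.98, 983.984], [0.0, 0.0, 0.0, 1.0]]}
wrist {'camera_matrix': [[325.493, 0.0, 279.247], [0.0, 325.493, 208.159], [0.0, 0.0, 1.0]], 'hand_eye': [[0.0, -0.953, -0.303, 83.676], [1.0, 0.0, 0.0, 1.072], [-0.0, -0.303, 0.953, -136.14], [0.0, 0.0, 0.0, 1.0]]}
{'t': 0.15, 'joint_positions': array([-1.2999219 ,  0.32166101, -0.07003585,  1.45139135,  0.0226183 ,
        1.37079659, -0.05691918]), 'joint_vel': array([ 0.00061616, -0.00238831,  0.00123813, -0.0031662 ,  0.00034461,
        0.00154612,  0.00069998]), 'effort': array([ 1.84125884e-04, -4.91794825e+01, -4.04336248e-01, -3.12877214e+01,
       -6.38909452e-02,  4.04844282e-02,  1.02727263e-04]), 'ee_pos': array([165.05704705, 628.30243318, 246.70869457]), 'tcp_rot': array([-3.47256709e-05,  1.28053427e-01,  9.91766998e-01, -7.34814275e-04]), 'wrist_force': array([ 0.01014036,  0.99649943, -0.16230107]), 'torque': array([-0.02925356,  0.01172257,  0.0080813 ]), 'grip_width': 1.000603980032235}
```

View pics/scene0.png

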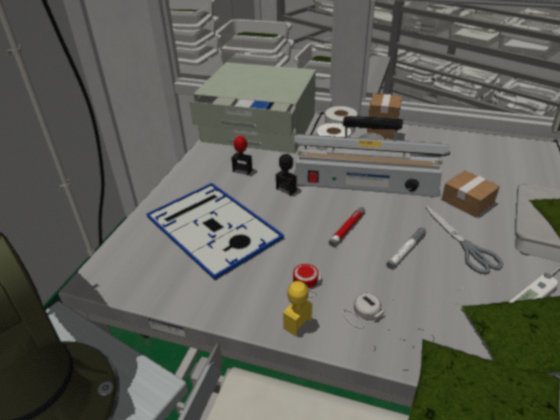

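View pics/top0.png

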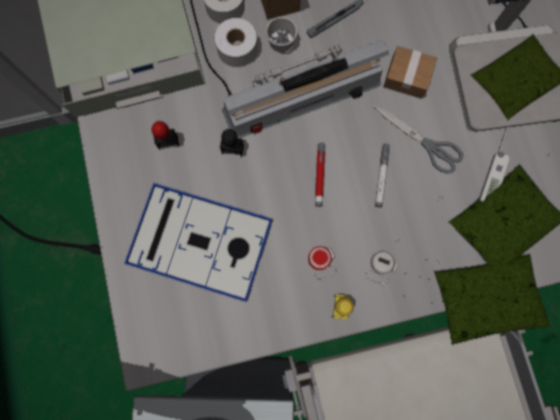

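View pics/wrist0.png

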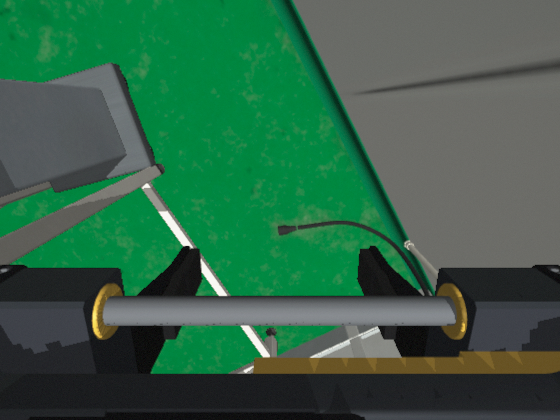

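The top view (2 mm/px) shows the tray around (200,240) with plates in the order marker, stamp, counter. The clean pen is at (382,175), the clean counter at (382,262) and the black stamp at (232,140). The red look-alikes are at (320,175), (320,258) and (162,132), with a yellow one at (343,305). Next I'll measure these.

```bash
cat >> h.py <<'E'
def ray(K,T,uv,z):
    R=T[:3,:3];c=-R.T@T[:3,3]; d=R.T@np.linalg.inv(K)@np.array([uv[0],uv[1],1.]); s=(z-c[2])/d[2]; return (c+s*d)[:2]
def load(f):
    d=np.load('pics/'+f+'.npz'); return d
def q2R(q):
    from scipy.spatial.transform import Rotation as Ro
    return Ro.from_quat([q[1],q[2],q[3],q[0]]).as_matrix()
E
python3 - <<'E'
import cv2,numpy as np
im=cv2.imread('pics/top0.png')
def crop(x0,y0,x1,y1,f,s): cv2.imwrite('pics/'+f,cv2.resize(im[y0:y1,x0:x1],None,fx=s,fy=s,interpolation=cv2.INTER_CUBIC))
crop(115,115,285,305,'c_tray.png',3)
crop(300,130,460,290,'c_pen.png',3.5)
im=cv2.imread('pics/scene0.png')
crop(130,120,310,290,'c_scn.png',3.3)
crop(280,190,460,340,'c_scn2.png',3.5)
E
```

```text
(no output)
```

View pics/c_tray.png

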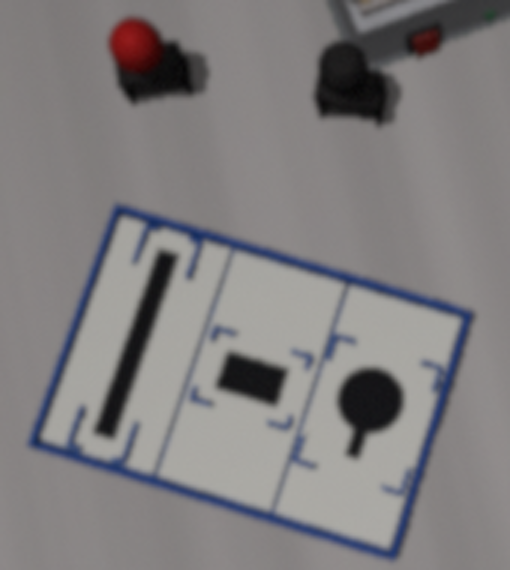

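View pics/c_pen.png

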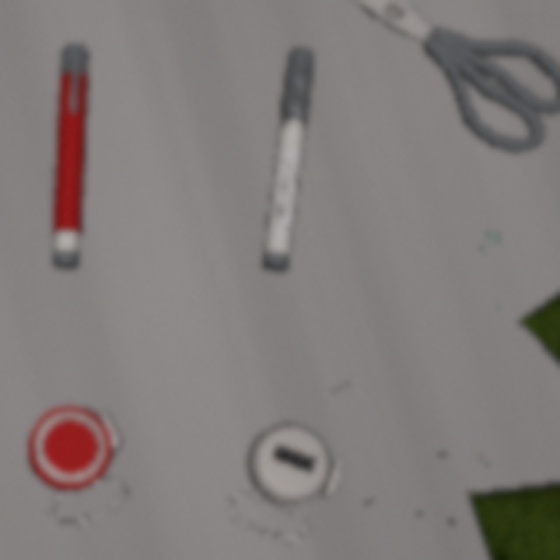

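View pics/c_scn.png

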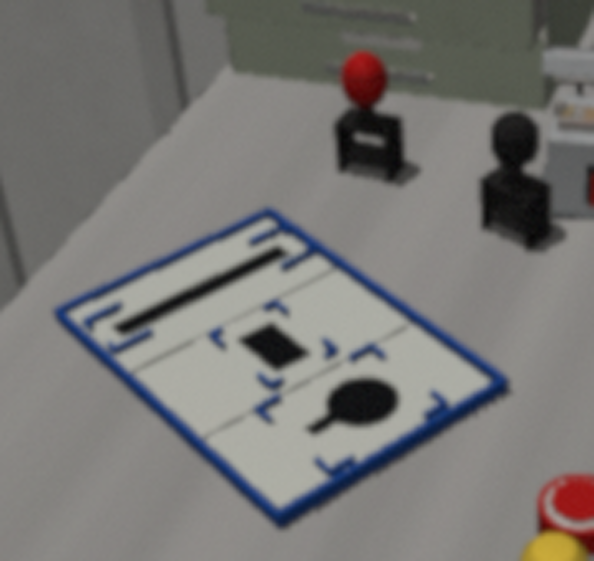

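View pics/c_scn2.png

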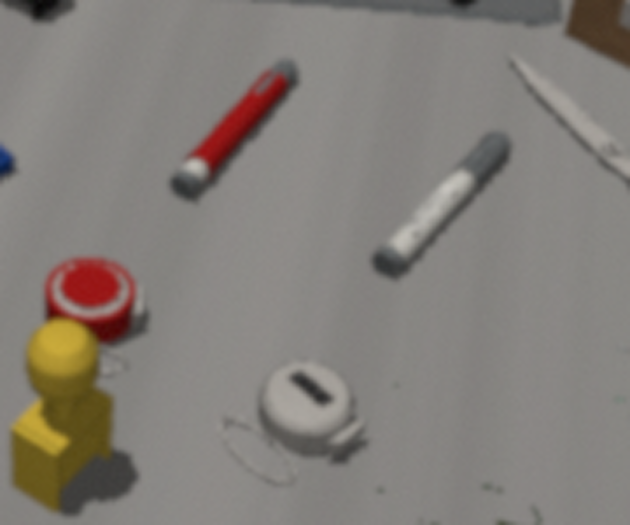

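```bash
cat > m.py <<'E'
from h import *
t=load('top0.png'); s=load('scene0.png')
def blobs(d,mask,amin=20):
    n,l,st,c=cv2.connectedComponentsWithStats(mask.astype(np.uint8)); return [(st[i],c[i],l==i) for i in range(1,n) if st[i][4]>=amin]
def W(d,uv,z): return ray(d['camera_matrix'],d['camera_from_world'],uv,z)
def rect(d,m,z):
    ys,xs=np.where(m); 
    P=np.array([W(d,(x,y),z) for x,y in zip(xs,ys)],np.float32)
    return cv2.minAreaRect(P), P.mean(0)
for nm,d in (('top',t),('scene',s)):
    im=d['color'].astype(int); v=im.max(2); sat=im.max(2)-im.min(2)
    blue=(im[:,:,2]-im[:,:,0]>25)&(im[:,:,2]>60)
    print(nm)
    for st,c,m in blobs(d,blue,30):
        print(' blue',st,c.round(1),rect(d,m,8)[0])
    tr=max(blobs(d,blue,30),key=lambda b:b[0][2]*b[0][3]); x,y,w,h,_=tr[0]
    hull=np.zeros(v.shape,np.uint8); ys,xs=np.where(tr[2]); cv2.fillConvexPoly(hull,cv2.convexHull(np.stack([xs,ys],1).astype(np.int32)),1)
    for st,c,m in blobs(d,(v<80)&(hull>0)&~blue,40):
        print(' shadow',st,c.round(1),rect(d,m,8))
    dark=(v<62)&(hull==0)&(sat<20)
    for st,c,m in blobs(d,dark,60):
        if st[4]<3000: print(' dark',st,c.round(1))
    red=(im[:,:,0]-im[:,:,1]>60)&(im[:,:,0]-im[:,:,2]>60)
    for st,c,m in blobs(d,red,40): print(' red/yel',st,c.round(1),rect(d,m,9)[0])
E
python3 m.py
```

```text
top
 blue [ 124  183  148  119 1307] [197.8 242.2] ((464.005615234375, 43.433128356933594), (269.1719665527344, 182.4365234375), 74.2293472290039)
 shadow [147 199  26  61 386] [159.9 229.2] (((487.2360534667969, 125.85900115966797), (13.11915397644043, 133.8749542236328), 74.24568176269531), array([486.5763 , 126.13647], dtype=float32))
 shadow [188 233  22  16 234] [198.5 240.7] (((463.743408203125, 43.127777099609375), (42.23284912109375, 24.70147132873535), 74.68981170654297), array([463.78198 ,  43.337193], dtype=float32))
 shadow [228 238  21  29 367] [237.6 249. ] (((445.6255798339844, -35.391624450683594), (42.07615661621094, 55.279178619384766), 43.887001037597656), array([448.0599  , -39.618423], dtype=float32))
 dark [190   0  41  95 138] [206.3  48.4]
 dark [267   0  37  19 143] [290.3   9. ]
 dark [488   0  42  30 603] [509.5  12.2]
 dark [227   2  17  15 106] [236.8  11.1]
 dark [314   5  41  31 161] [331.8  19.6]
 dark [228  30  12  13  80] [232.1  36.5]
 dark [241  42  18  22 143] [250.6  55. ]
 dark [271  43  23  10  86] [282.   47.7]
 dark [280  59  68  33 830] [314
[... 2205 characters left out ...]
2  15  91] [102.9 326.9]
 dark [210 349  13  23 127] [217.1 360.5]
 dark [205 384  14   8  60] [212.9 387.5]
 red/yel [234 136  12  14 137] [239.6 142.4] ((789.6148071289062, 210.88436889648438), (75.58059692382812, 31.253402709960938), 36.058353424072266)
 red/yel [310 174   6   8  48] [312.5 177.5] ((739.9734497070312, -52.938934326171875), (31.657634735107422, 12.579693794250488), 29.683435440063477)
 red/yel [335 212  27  26 212] [347.5 224.6] ((623.3261108398438, -208.48846435546875), (17.47171401977539, 99.60149383544922), 87.44384002685547)
 red/yel [293 264  25  23 309] [305.7 273.3] ((444.3399658203125, -205.07022094726562), (53.11897659301758, 50.95225143432617), 88.85582733154297)
```

```bash
python3 - <<'E'
from h import *
t=load('top0.png'); s=load('scene0.png')
def W(d,uv,z): return ray(d['camera_matrix'],d['camera_from_world'],uv,z).round(1)
print('pen top',W(t,(385.7,143.4),9),W(t,(378.6,207),9))
print('pen scn',W(s,(280+498/3.5,190+142/3.5),9),W(s,(280+390/3.5,190+262/3.5),9))
print('ctr',W(t,(382.9,262),18),W(s,(280+306/3.5,190+400/3.5),22))
print('knob',W(t,(229.3,137.7),84),W(s,(285.8,161.8),82))
print('rknob',W(t,(158.7,128.8),84),W(s,(239.6,142.4),82))
print('foot scn corners', W(s,(130+482/3.3,120+228/3.3),0),W(s,(130+530/3.3,120+248/3.3),0))
print('redctr',W(t,(319.9,257.1),24))
print('sealer red switch/front edge bottom',W(t,(240,133),0),W(s,(299,186),0), W(s,(440,192),0))
print('yellow',W(t,(343,305),50))
E
```

```text
pen top [ 685.3 -353. ] [ 544.  -335.1]
pen scn [ 682.4 -352.8] [ 551.2 -336.3]
ctr [ 426.9 -340.1] [ 423.9 -341.2]
knob [665.5 -20.4] [669.  -19.8]
rknob [681.7 124.5] [687.7 127.9]
foot scn corners [661.5   4.9] [658.3 -38.9]
redctr [ 433.4 -210.2]
sealer red switch/front edge bottom [705.9 -34.7] [701.8 -36.5] [ 853.5 -338.9]
yellow [ 337.7 -253.8]
```

```bash
python3 - <<'E'
import cv2,numpy as np
im=cv2.imread('pics/top0.png')
a=cv2.resize(im[30:165,205:400],None,fx=4,fy=4,interpolation=cv2.INTER_CUBIC); cv2.imwrite('pics/s1.png',a)
im=cv2.imread('pics/scene0.png')
a=cv2.resize(im[100:210,270:460],None,fx=4,fy=4,interpolation=cv2.INTER_CUBIC); cv2.imwrite('pics/s2.png',a)
E
```

```text
(no output)
```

View pics/s1.png

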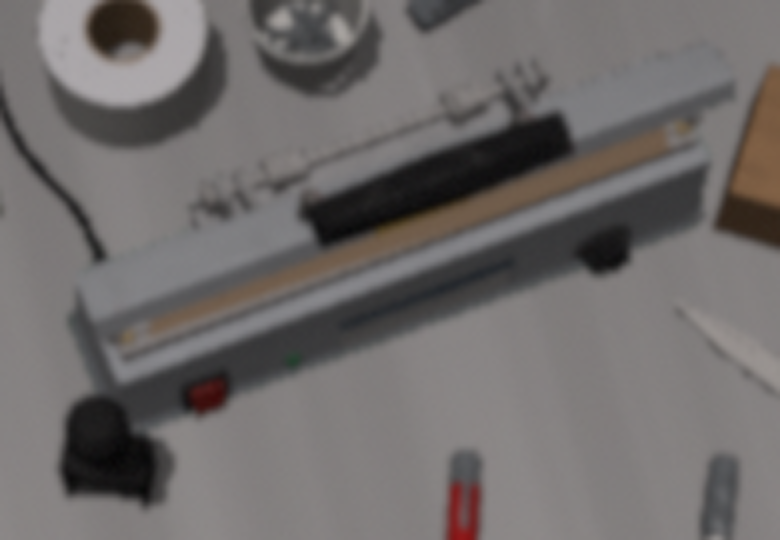

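View pics/s2.png

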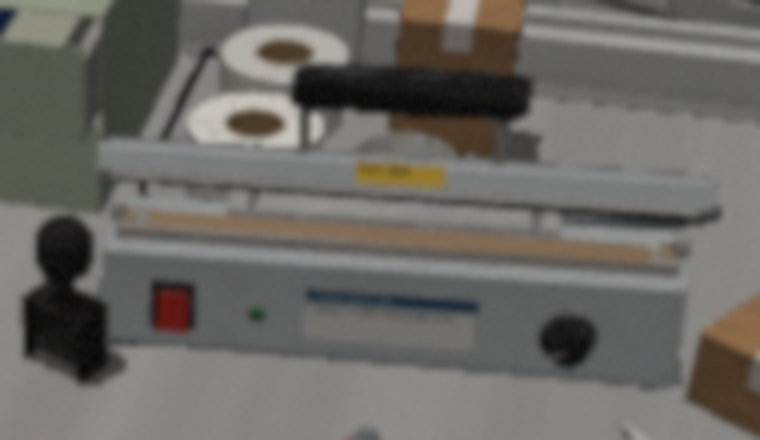

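```bash
cat >> h.py <<'E'
def tri(T1,K1,u1,T2,K2,u2):
    X=cv2.triangulatePoints(K1@T1[:3],K2@T2[:3],np.array(u1,float).reshape(2,1),np.array(u2,float).reshape(2,1)); return (X[:3]/X[3]).ravel()
E
python3 - <<'E'
from h import *
t=load('top0.png'); s=load('scene0.png')
a=(t['camera_from_world'],t['camera_matrix']);b=(s['camera_from_world'],s['camera_matrix'])
f=lambda p,q:print(tri(*a,p,*b,q).round(0))
f((234.5,123.8),(295.8,161)); f((226,109.5),(295,141)); f((282,85),(345,118)); f((225,100),(295,135))
f((229.3,137.7),(285.8,161.8))
f((240,137.5),(295.5,185))
E
```

```text
[701. -28.  70.]
[715. -15. 113.]
[ 734. -128.  192.]
[729. -11. 122.]
[666. -21.  84.]
[692. -35.   9.]
```

```bash
cat >> h.py <<'E'
from scipy.spatial.transform import Rotation as Ro
def go(p,yaw,zdown=True):
    """p TCP target mm (world), yaw = azimuth deg of tool x, tool pointing down"""
    s=readout.state(); R=q2R(s['tcp_rot'])
    x=np.array([np.cos(np.radians(yaw)),np.sin(np.radians(yaw)),0]); z=np.array([0,0,-1.]); Rt=np.stack([x,np.cross(z,x),z],1)
    d=R.T@(np.array(p)-s['ee_pos'])/200; r=Ro.from_matrix(R.T@Rt).as_rotvec(degrees=True)/30
    print('t',round(s['t'],2),'pos',s['ee_pos'].round(1),'yaw',round(np.degrees(np.arctan2(R[1,0],R[0,0])),2),'tilt',round(np.degrees(np.arccos(-R[2,2])),2),'grip',round(s['grip_width'],3),'F',s['wrist_force'].round(1),'j',s['joint_positions'].round(2))
    print('shift',d.round(4),'turn',r.round(4))
def wcam(d,s):
    T=np.eye(4);T[:3,:3]=q2R(s['tcp_rot']);T[:3,3]=s['ee_pos']
    return np.linalg.inv(T@np.array(d['hand_eye']))
E
python3 -c "
from h import *
go((480,250,300),165)"
```

```text
t 0.15 pos [165.1 628.3 246.7] yaw 165.29 tilt 0.08 grip 1.001 F [ 0.   1.  -0.2] j [-1.3   0.32 -0.07  1.45  0.02  1.37 -0.06]
shift [-2.0035 -1.4299 -0.2641] turn [-0.0028  0.0002  0.0095]
```

Call:
{"api": "jog_arm", "payload": {"series": [-0.2,-0.14,-0.1,0,0,0,100,-0.4,-0.28,-0.2,0,0,0,100,-0.6,-0.42,-0.26,0,0,0,100,-0.8,-0.57,-0.26,0,0,0,100,-1,-0.71,-0.26,0,0,0,100,-1,-0.71,-0.26,0,0,0,100,-1,-0.71,-0.26,0,0,0,100,-1,-0.71,-0.26,0,0,0,100,-1,-0.71,-0.26,0,0,0,100,-1,-0.71,-0.26,0,0,0,100]}}

```text
t: 0.98
ee_pos: [320.8, 441.6, 298.6]
tcp_rot: [-0.001, 0.127, 0.992, -0.001]
wrist_force: [0.9, 1.5, 0.7]
grip_width: 0.995
```

```bash
python3 -c "
from h import *
go((540,100,330),190)"
```

```text
t 0.98 pos [320.8 441.6 298.6] yaw 165.45 tilt 0.11 grip 0.995 F [0.9 1.5 0.7] j [-1.05  0.08  0.06  1.64 -0.01  1.43  0.33]
shift [-1.4899 -1.3778 -0.1562] turn [-0.0027 -0.0025 -0.8184]
```

Call:
{"api": "jog_arm", "payload": {"series": [-0.2,-0.18,-0.1,0,0,-0.2,100,-0.4,-0.36,-0.15,0,0,-0.4,100,-0.6,-0.54,-0.15,0,0,-0.6,100,-0.75,-0.7,-0.15,0,0,-0.8,100,-0.9,-0.83,-0.15,0,0,-0.82,100,-1,-0.95,-0.15,0,0,-0.82,100,-1,-1,-0.15,0,0,-0.82,100,-1,-1,-0.15,0,0,-0.82,100,-1,-1,-0.15,0,0,-0.82,100,-1,-1,-0.15,0,0,-0.82,100]}}

```text
t: 1.82
ee_pos: [463.4, 200.0, 328.5]
tcp_rot: [-0.001, -0.089, 0.996, -0.0]
wrist_force: [0.1, 0.9, 0.5]
grip_width: 1.001
```

```bash
python3 -c "
from h import *
s=readout.state();snap('wrist','w1.png');np.savez('pics/w1s.npz',**s)
go((640,0,330),203)"
```

```text
t 1.87 pos [463.2 200.4 328.4] yaw -169.71 tilt 0.13 grip 0.999 F [0.6 1.2 0.9] j [-0.78 -0.03  0.31  1.68  0.01  1.49  1.28]
shift [-0.6908 -1.1439 -0.0087] turn [-0.0009 -0.0043 -0.4236]
```

View pics/w1.png

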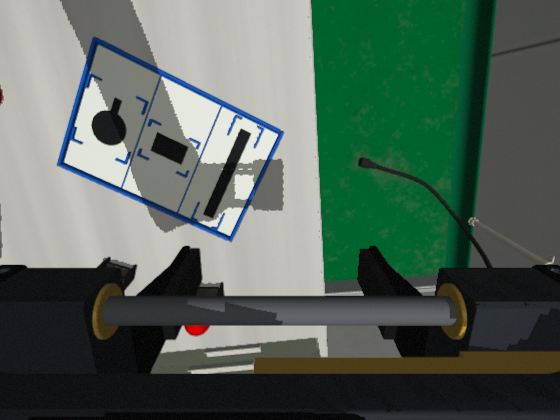

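```bash
python3 -c "
from h import *
go((700,0,320),190)"
```

```text
t 1.87 pos [463.2 200.4 328.4] yaw -169.71 tilt 0.13 grip 0.999 F [0.6 1.2 0.9] j [-0.78 -0.03  0.31  1.68  0.01  1.49  1.28]
shift [-0.9861 -1.1975  0.0407] turn [-0.0014 -0.0042  0.0097]
```

Call:
{"api": "jog_arm", "payload": {"series": [-0.15,-0.17,0,0,0,0,100,-0.3,-0.34,0,0,0,0,100,-0.45,-0.5,0,0,0,0,100,-0.6,-0.65,0,0,0,0,100,-0.75,-0.8,0,0,0,0,100,-0.9,-0.95,0,0,0,0,100,-0.98,-1,0,0,0,0,100,-0.98,-1,0,0,0,0,100,-0.98,-1,0,0,0,0,100,-0.98,-1,0,0,0,0,100]}}

```text
t: 2.7
ee_pos: [691.3, 41.6, 327.2]
tcp_rot: [-0.002, -0.091, 0.996, 0.0]
wrist_force: [0.7, 0.4, -0.2]
grip_width: 0.999
```

```bash
python3 -c "
from h import *
s=readout.state();snap('wrist','w2.png');np.savez('pics/w2s.npz',**s)
go((666,-20,250),203)"
```

```text
t 2.75 pos [691.1  41.7 327.9] yaw -169.49 tilt 0.16 grip 1.0 F [-0.8 -0.3  0.2] j [-0.44  0.42  0.51  1.21 -0.2   1.56  1.78]
shift [ 0.1786 -0.2806  0.39  ] turn [ 0.0023 -0.005  -0.4162]
```

View pics/w2.png

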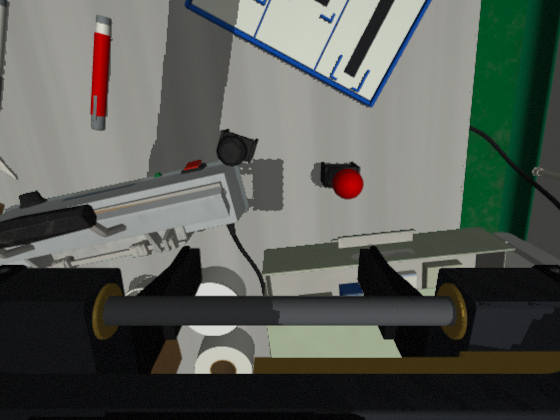

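```bash
python3 - <<'E'
from h import *
d=np.load('pics/w2.png.npz'); s=dict(np.load('pics/w2s.npz')); T=wcam(d,s);K=d['camera_matrix']
im=d['color'][:,:,::-1]; cv2.imwrite('pics/w2c.png',cv2.resize(im[110:190,190:290],None,fx=7,fy=7,interpolation=cv2.INTER_CUBIC))
print('knob',ray(K,T,(233,150),84))
d=np.load('pics/w1.png.npz'); s=dict(np.load('pics/w1s.npz')); T=wcam(d,s)
im=d['color'].astype(int); v=im.max(2)
blue=((im[:,:,2]-im[:,:,0]>60)).astype(np.uint8)
n,l,st,c=cv2.connectedComponentsWithStats(blue)
i=1+np.argmax(st[1:,2]*st[1:,3]); ys,xs=np.where(l==i)
P=np.array([ray(K,T,(x,y),9) for x,y in zip(xs,ys)],np.float32); print('tray',cv2.minAreaRect(P))
hull=np.zeros(v.shape,np.uint8); cv2.fillConvexPoly(hull,cv2.convexHull(np.stack([xs,ys],1).astype(np.int32)),1)
n,l,st,c=cv2.connectedComponentsWithStats(((v<50)&(hull>0)).astype(np.uint8))
for i in range(1,n):
    if st[i][4]>80:
        ys,xs=np.where(l==i);P=np.array([ray(K,T,(x,y),8) for x,y in zip(xs,ys)],np.float32); print(st[i],cv2.minAreaRect(P),P.mean(0))
E
```

```text
knob [667.44442321 -16.00664578]
tray ((465.16949462890625, 44.852996826171875), (268.34912109375, 181.91770935058594), 74.23419189453125)
[ 92  98  34  47 977] ((446.1358337402344, -32.55103302001953), (44.36487579345703, 59.15508270263672), 46.79816436767578) [448.0847  -36.98688]
[204 129  46  89 939] ((488.26171875, 127.9518814086914), (14.553165435791016, 135.5188751220703), 74.04769134521484) [486.6537  128.32486]
[151 133  37  31 613] ((464.8196716308594, 45.28179168701172), (44.636146545410156, 26.18341064453125), 74.1136703491211) [464.69965  45.20472]
```

View pics/w2c.png

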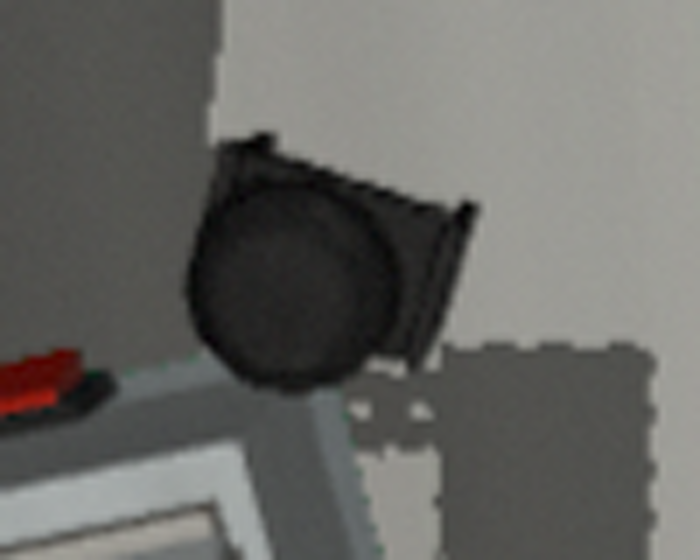

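```bash
python3 - <<'E'
from h import *
d=np.load('pics/w2.png.npz'); s=dict(np.load('pics/w2s.npz')); T=wcam(d,s);K=d['camera_matrix']
W=lambda u,z:ray(K,T,u,z)
print('knob',W((231.9,150.7),83))
for z in (0,46):
  a,b,c=W((190+262/7,110+140/7),z),W((190+468/7,110+205/7),z),W((190+425/7,110+365/7),z)
  print(z,a,b,c,np.degrees(np.arctan2(*(b-a)[::-1])),np.linalg.norm(b-a),np.degrees(np.arctan2(*(c-b)[::-1])),np.linalg.norm(c-b))
E
```

```text
knob [668.62816629 -17.26280345]
0 [654.28665549 -37.03304077] [659.34947751   5.18208157] [692.6457954    1.75249317] 83.1612307036943 42.517628351928536 -5.880842784215234 33.47247916594185
46 [649.87946998 -30.66289268] [654.44001466   7.36411097] [684.43303924   4.2747685 ] 83.16123070369439 38.29949835795711 -5.880842784215223 30.15170908032544
```

```bash
python3 - <<'E'
from h import *
d=np.load('pics/w2.png.npz'); s=dict(np.load('pics/w2s.npz')); T=wcam(d,s);K=d['camera_matrix']
W=lambda u,z:ray(K,T,u,z)
im=d['color'][:,:,::-1]; cv2.imwrite('pics/w2d.png',cv2.resize(im[120:260,0:280],None,fx=2.8,fy=2.8,interpolation=cv2.INTER_CUBIC))
E
```

```text
(no output)
```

View pics/w2d.png

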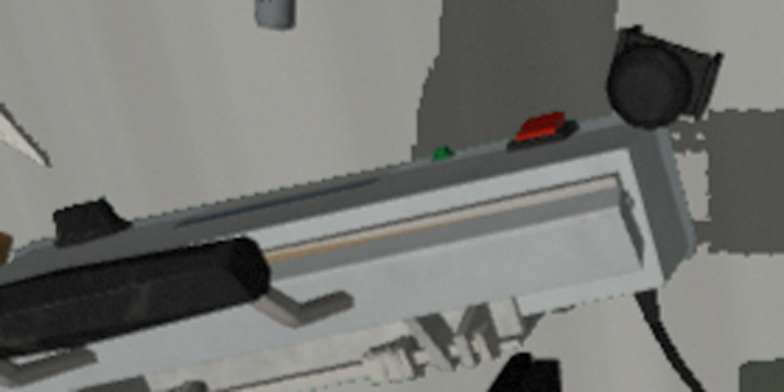

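```bash
python3 - <<'E'
from h import *
d=np.load('pics/w2.png.npz'); s=dict(np.load('pics/w2s.npz')); T=wcam(d,s);K=d['camera_matrix']
for z,p,q in ((0,(600,118),(20,243)),(70,(630,152),(270,228))):
  a,b=[ray(K,T,(u/2.8,120+v/2.8),z) for u,v in (p,q)]
  dr=(b-a)/np.linalg.norm(b-a); n=np.array([-dr[1],dr[0]])
  print(a,b,np.degrees(np.arctan2(dr[1],dr[0])),n@(np.array([668,-18])-a))
go((668,-18,200),203)
E
```

```text
[702.12433629 -49.43632075] [ 824.6115157  -344.44176488] -67.4516228485059 -19.461061199742694
[700.67170409 -23.09679661] [ 764.52227944 -177.54146522] -67.53880090415834 -28.245908457900313
t 2.75 pos [691.1  41.7 327.9] yaw -169.49 tilt 0.16 grip 1.0 F [-0.8 -0.3  0.2] j [-0.44  0.42  0.51  1.21 -0.2   1.56  1.78]
shift [ 0.1663 -0.2728  0.64  ] turn [ 0.0023 -0.005  -0.4162]
```

```bash
python3 - <<'E'
from h import *
go((668,-18,180),195)
E
```

```text
t 2.75 pos [691.1  41.7 327.9] yaw -169.49 tilt 0.16 grip 1.0 F [-0.8 -0.3  0.2] j [-0.44  0.42  0.51  1.21 -0.2   1.56  1.78]
shift [ 0.166  -0.2729  0.74  ] turn [ 0.0019 -0.0051 -0.1496]
```

Call:
{"api": "jog_arm", "payload": {"series": [0.08,-0.14,0,0,0,-0.07,100,0.166,-0.273,0,0,0,-0.15,100,0.166,-0.273,0.15,0,0,-0.15,100,0.166,-0.273,0.3,0,0,-0.15,100,0.166,-0.273,0.45,0,0,-0.15,100,0.166,-0.273,0.6,0,0,-0.15,100,0.166,-0.273,0.7,0,0,-0.15,100,0.166,-0.273,0.74,0,0,-0.15,100,0.166,-0.273,0.74,0,0,-0.15,100,0.166,-0.273,0.74,0,0,-0.15,100]}}

```text
t: 3.58
ee_pos: [668.2, -16.8, 181.4]
tcp_rot: [-0.001, -0.132, 0.991, 0.001]
wrist_force: [0.8, 0.1, -0.4]
grip_width: 0.999
```

```bash
python3 - <<'E'
from h import *
s=readout.state();d=snap('wrist','w3.png');np.savez('pics/w3s.npz',**s)
go((668,-18,90),195)
T=wcam(d,s);K=d['camera_matrix']
for p in ((668,-18,82),):
    c=T[:3,:3]@np.array(p)+T[:3,3]; print((K@c/c[2])[:2])
E
```

```text
t 3.63 pos [668.8 -17.2 182.2] yaw -164.91 tilt 0.06 grip 1.0 F [ 0.1 -1.3  0.7] j [-0.39  0.42  0.49  1.5  -0.21  1.27  1.97]
shift [ 0.0054 -0.0033  0.4612] turn [0.0017 0.001  0.0029]
[276.4057463 217.7812556]
```

View pics/w3.png

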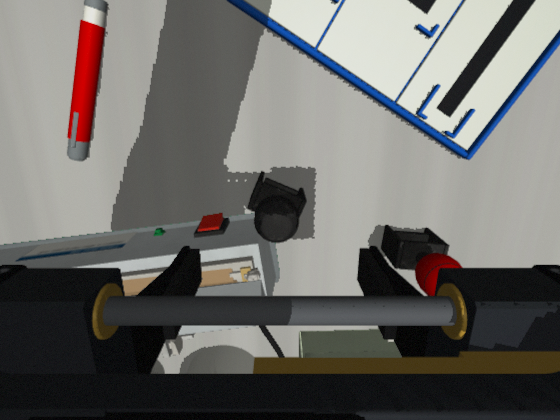

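Call:
{"api": "jog_arm", "payload": {"series": [0.005,-0.003,0.1,0,0,0,100,0.005,-0.003,0.2,0,0,0,100,0.005,-0.003,0.3,0,0,0,100,0.005,-0.003,0.38,0,0,0,100,0.005,-0.003,0.43,0,0,0,100,0.005,-0.003,0.46,0,0,0,100,0.005,-0.003,0.46,0,0,0,100,0.005,-0.003,0.46,0,0,0,75,0.005,-0.003,0.46,0,0,0,60,0.005,-0.003,0.46,0,0,0,50], "grip_force": 20}}

```text
t: 4.47
ee_pos: [668.9, -18.1, 91.7]
tcp_rot: [0.001, -0.131, 0.991, 0.0]
wrist_force: [-0.3, -0.6, 0.2]
grip_width: 0.856
```

Call:
{"api": "jog_arm", "payload": {"series": [0,0,0,0,0,0,45,0,0,0,0,0,0,40,0,0,0,0,0,0,36,0,0,0,0,0,0,32,0,0,0,0,0,0,25,0,0,0,0,0,0,10,0,0,0,0,0,0,10,0,0,0,0,0,0,10,0,0,0,0,0,0,10,0,0,0,0,0,0,10], "grip_force": 20}}

```text
t: 5.3
ee_pos: [668.9, -18.1, 91.5]
tcp_rot: [0.001, -0.131, 0.991, 0.0]
wrist_force: [-0.2, -0.1, -1.5]
grip_width: 0.366
```

```bash
python3 - <<'E'
from h import *
snap('wrist','w4.png')
go((668,-18,240),195)
E
```

```text
t 5.35 pos [668.9 -18.1  91.6] yaw -164.92 tilt 0.15 grip 0.373 F [ 0.3  0.2 -0.6] j [-0.37  0.5   0.47  1.59 -0.25  1.11  2.  ]
shift [ 0.0023  0.002  -0.7421] turn [0.0006 0.005  0.0027]
```

View pics/w4.png

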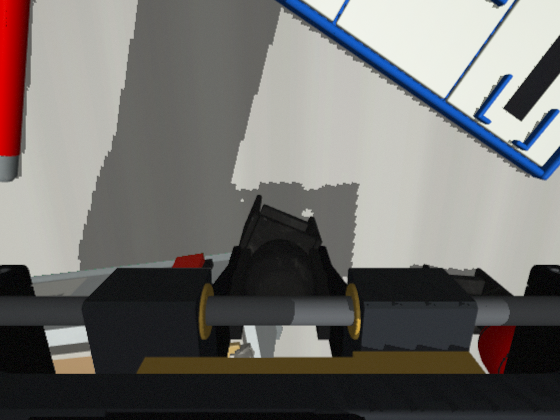

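Call:
{"api": "jog_arm", "payload": {"series": [0,0,-0.03,0,0,0,10,0,0,-0.1,0,0,0,10,0,0,-0.2,0,0,0,10,0,0,-0.3,0,0,0,10,0,0,-0.4,0,0,0,10,0,0,-0.5,0,0,0,10,0,0,-0.6,0,0,0,10,0,0,-0.68,0,0,0,10,0,0,-0.7,0,0,0,10,0,0,-0.7,0,0,0,10], "grip_force": 30}}

```text
t: 6.18
ee_pos: [669.5, -18.5, 234.1]
tcp_rot: [0.003, -0.131, 0.991, 0.0]
wrist_force: [-0.2, -1.3, -1.0]
grip_width: 0.368
```

```bash
python3 - <<'E'
from h import *
d=snap('scene','sc4.png');
cv2.imwrite('pics/sc4c.png',cv2.resize(d['color'][80:280,130:350,::-1],None,fx=3,fy=3))
go((465,44.5,225),185.7)
E
```

```text
t 6.23 pos [668.7 -18.3 232.3] yaw -164.93 tilt 0.22 grip 0.366 F [-0.5 -0.3 -2.8] j [-0.39  0.39  0.5   1.44 -0.19  1.36  1.96]
shift [0.9021 0.5681 0.0333] turn [0.001  0.0073 0.3125]
```

View pics/sc4c.png

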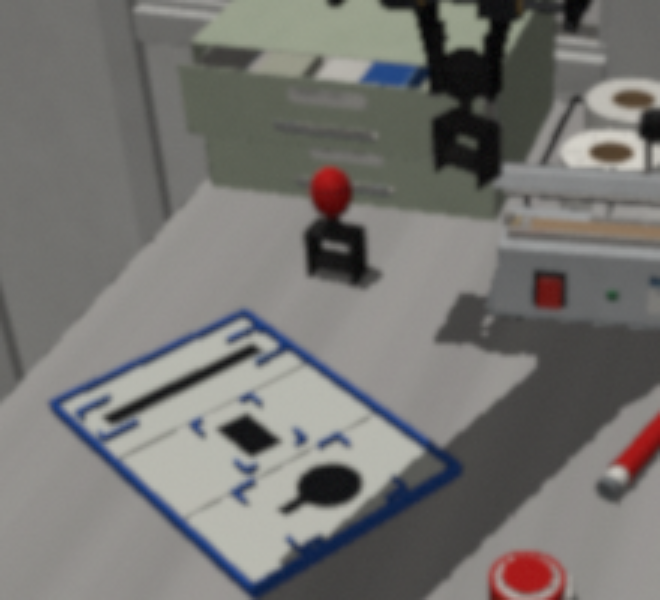

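The stamp is held upright above its spot, with the red stamp untouched at crop (330,190). Next I carry it to the nest.

Call:
{"api": "jog_arm", "payload": {"series": [0.05,0.03,0,0,0,0.03,10,0.15,0.1,0,0,0,0.06,10,0.28,0.18,0,0,0,0.1,10,0.42,0.27,0,0,0,0.15,10,0.56,0.36,0,0,0,0.2,10,0.7,0.45,0,0,0,0.25,10,0.8,0.52,0,0,0,0.3,10,0.87,0.55,0,0,0,0.31,10,0.9,0.568,0,0,0,0.31,10,0.902,0.568,0,0,0,0.31,10]}}

```text
t: 7.07
ee_pos: [463.5, 45.0, 230.9]
tcp_rot: [0.001, -0.051, 0.999, 0.001]
wrist_force: [0.4, -0.4, -1.8]
grip_width: 0.365
```

```bash
python3 - <<'E'
from h import *
s=readout.state();snap('wrist','w5.png');np.savez('pics/w5s.npz',**s)
go((465,44.5,125),185.7)
E
```

```text
t 7.12 pos [464.7  44.5 231.2] yaw -174.18 tilt 0.21 grip 0.366 F [ 0.3  0.4 -0.8] j [-0.61 -0.09  0.44  1.92  0.04  1.29  1.49]
shift [ 4.000e-04 -6.000e-04  5.311e-01] turn [0.0019 0.0067 0.0041]
```

View pics/w5.png

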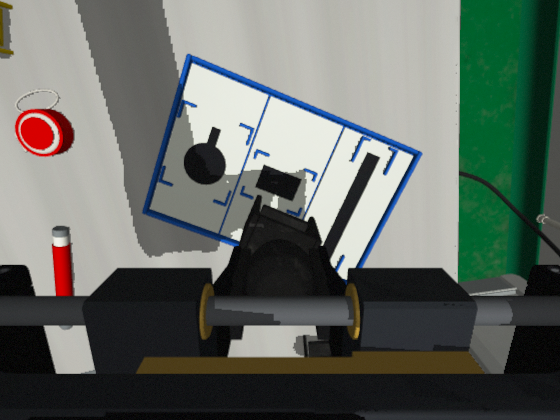

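```bash
python3 - <<'E'
from h import *
d=np.load('pics/w5.png.npz'); s=dict(np.load('pics/w5s.npz')); T=wcam(d,s);K=d['camera_matrix']
cv2.imwrite('pics/w5c.png',cv2.resize(d['color'][140:290,210:350,::-1],None,fx=4,fy=4,interpolation=cv2.INTER_CUBIC))
for z,a,b in ((8,(190,57),(420,153)),(8,(262,165),(302,180)),(186,(260,207),(315,223))):
    A,B=ray(K,T,a,z),ray(K,T,b,z); print(A,B,np.degrees(np.arctan2(*(B-A)[::-1])))
E
```

```text
[344.81715352 -56.16041302] [415.64262349 197.0345596 ] 74.37225918726593
[446.59744203  25.42332391] [458.96572217  71.72475422] 75.04405628565057
[438.37284929  32.13939988] [444.96916148  65.38710345] 78.7782953249746
```

View pics/w5c.png

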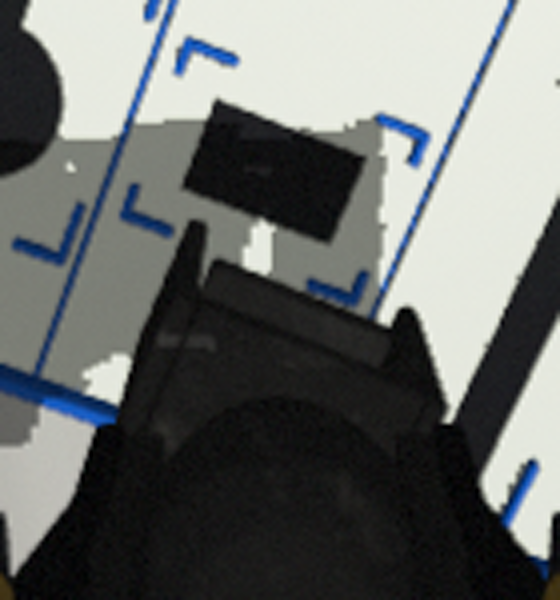

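```bash
python3 - <<'E'
from h import *
d=np.load('pics/w5.png.npz'); s=dict(np.load('pics/w5s.npz')); T=wcam(d,s);K=d['camera_matrix']
for z in (140,150,186):
  for a,b in (((261,195),(313,217)),((263.7,205.5),(307.5,223))):
    A,B=ray(K,T,a,z),ray(K,T,b,z); n=np.linalg.norm(B-A); print(z,A,B,n,(A+B)/2+14*np.array([.962,-.272]))
print(ray(K,T,(210+278/4,140+490/4),231-7))
E
```

```text
140 [444.02008173  30.85124383] [456.89938667  70.49305589] 41.68152779303156 [463.9277342   46.86414986]
140 [451.73840665  33.49022392] [461.99792346  67.05924741] 35.101809398444814 [470.33616506  46.46673567]
150 [441.20875747  31.12271638] [453.52034166  69.01711431] 39.84420282872751 [460.83254956  46.26191535]
150 [448.58685804  33.64537003] [458.39413455  65.73466837] 33.554518929145196 [466.95849629  45.8820192 ]
186 [431.08799014  32.10001758] [441.35577961  63.70372461] 33.229832957232944 [449.68988487  44.09387109]
186 [437.24128302  34.20389602] [445.42049447  60.96618383] 27.98427323966654 [454.79888875  43.77703992]
[453.45335374  45.00425586]
```

Call:
{"api": "jog_arm", "payload": {"series": [0,0,0.05,0,0,0,10,0,0,0.15,0,0,0,10,0,0,0.25,0,0,0,10,0,0,0.35,0,0,0,10,0,0,0.44,0,0,0,10,0,0,0.52,0,0,0,10,0,0,0.58,0,0,0,10,0,0,0.61,0,0,0,10,0,0,0.625,0,0,0,10,0,0,0.625,0,0,0,10]}}

```text
t: 7.95
ee_pos: [465.2, 44.1, 105.4]
tcp_rot: [0.001, -0.05, 0.999, 0.0]
wrist_force: [0.3, 0.7, -1.0]
grip_width: 0.364
```

```bash
python3 - <<'E'
from h import *
go((465,44.5,99),185.7)
E
```

```text
t 7.95 pos [465.2  44.1 105.4] yaw -174.22 tilt 0.12 grip 0.364 F [ 0.3  0.7 -1. ] j [-0.6   0.05  0.46  2.07 -0.03  1.02  1.55]
shift [0.0007 0.0019 0.0318] turn [-0.0001  0.0039  0.0026]
```

Call:
{"api": "jog_arm", "payload": {"series": [0,0,0.01,0,0,0,10,0,0,0.018,0,0,0,10,0,0,0.024,0,0,0,10,0,0,0.028,0,0,0,10,0,0,0.03,0,0,0,10,0,0,0.03,0,0,0,10,0,0,0.03,0,0,0,10,0,0,0.03,0,0,0,10,0,0,0.03,0,0,0,10,0,0,0.03,0,0,0,10]}}

```text
t: 8.78
ee_pos: [465.3, 44.2, 99.5]
tcp_rot: [0.001, -0.05, 0.999, 0.0]
wrist_force: [-0.3, -0.1, -0.0]
grip_width: 0.365
```

Call:
{"api": "jog_arm", "payload": {"series": [0,0,0,0,0,0,37,0,0,0,0,0,0,40,0,0,0,0,0,0,46,0,0,0,0,0,0,55,0,0,0,0,0,0,65,0,0,0,0,0,0,80,0,0,0,0,0,0,90,0,0,0,0,0,0,90,0,0,0,0,0,0,90,0,0,0,0,0,0,90]}}

```text
t: 9.62
ee_pos: [465.3, 44.2, 99.5]
tcp_rot: [0.001, -0.05, 0.999, 0.0]
wrist_force: [-0.3, -0.1, -1.0]
grip_width: 0.869
```

Call:
{"api": "jog_arm", "payload": {"series": [0,0,-0.05,0,0,0,95,0,0,-0.15,0,0,0,100,0,0,-0.3,0,0,0,100,0,0,-0.5,0,0,0,100,0,0,-0.7,0,0,0,100,0,0,-0.85,0,0,0,100,0,0,-0.95,0,0,0,100,0,0,-1,0,0,0,100,0,0,-1,0,0,0,100,0,0,-1,0,0,0,100]}}

```text
t: 10.45
ee_pos: [464.6, 44.0, 299.0]
tcp_rot: [0.001, -0.05, 0.999, 0.0]
wrist_force: [0.7, 1.3, -0.6]
grip_width: 1.0
```

```bash
python3 - <<'E'
from h import *
d=snap('scene','sc5.png');
cv2.imwrite('pics/sc5c.png',cv2.resize(d['color'][100:300,130:350,::-1],None,fx=3,fy=3))
s=readout.state();snap('wrist','w6.png');np.savez('pics/w6s.npz',**s)
go((590,-290,330),180)
E
```

```text
t 10.55 pos [463.9  43.9 297.7] yaw -174.22 tilt 0.06 grip 1.0 F [-0.2  0.6  0.4] j [-0.62 -0.12  0.43  1.82  0.05  1.43  1.47]
shift [-0.4592 -1.7248 -0.1609] turn [-0.0012 -0.0015  0.1925]
```

View pics/sc5c.png

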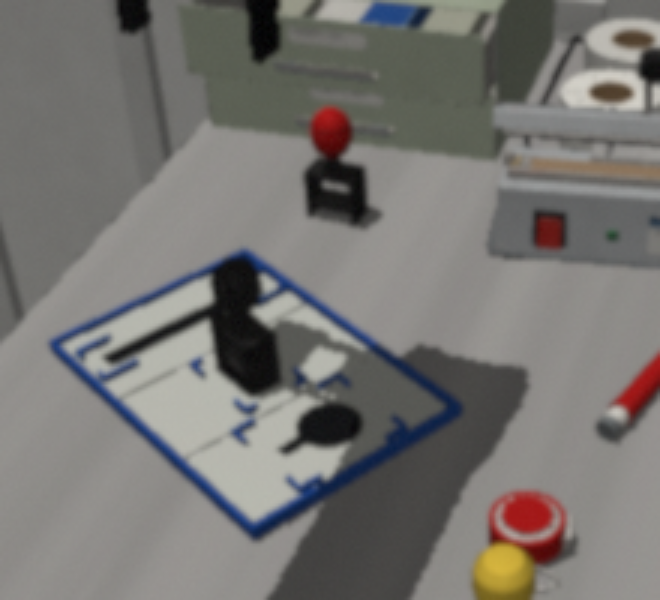

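View pics/w6.png

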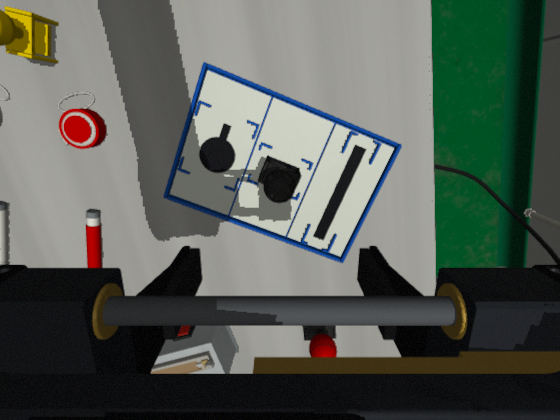

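The stamp stands upright and lined up in its nest. However, the gripper body reaches 95 mm to each side and starts 51 mm behind the grasp point. It would strike the 108 mm tall stamp while the pen or counter is set down next to it. I'll park the stamp on free table at about (614,2) and put it back last.

Call:
{"api": "jog_arm", "payload": {"series": [0,0,0.15,0,0,0,100,0,0,0.35,0,0,0,100,0,0,0.55,0,0,0,100,0,0,0.73,0,0,0,100,0,0,0.87,0,0,0,100,0,0,0.95,0,0,0,90,0,0,0.98,0,0,0,80,0,0,0.991,0,0,0,70,0,0,0.991,0,0,0,60,0,0,0.991,0,0,0,45]}}

```text
t: 11.38
ee_pos: [464.5, 43.9, 100.3]
tcp_rot: [0.0, -0.05, 0.999, -0.0]
wrist_force: [-0.4, 0.2, -0.6]
grip_width: 0.703
```

Call:
{"api": "jog_arm", "payload": {"series": [0,0,0,0,0,0,45,0,0,0,0,0,0,40,0,0,0,0,0,0,36,0,0,0,0,0,0,32,0,0,0,0,0,0,20,0,0,0,0,0,0,10,0,0,0,0,0,0,10,0,0,0,0,0,0,10,0,0,0,0,0,0,10,0,0,0,0,0,0,10], "grip_force": 25}}

```text
t: 12.22
ee_pos: [464.8, 43.9, 100.7]
tcp_rot: [0.001, -0.05, 0.999, -0.0]
wrist_force: [-0.3, -0.9, 4.8]
grip_width: 0.366
```

```bash
python3 - <<'E'
from h import *
go((614,2,150),185.78)
E
```

```text
t 12.22 pos [464.8  43.9 100.7] yaw -174.23 tilt 0.08 grip 0.366 F [-0.3 -0.9  4.8] j [-0.6   0.06  0.47  2.08 -0.03  1.01  1.55]
shift [-0.7215 -0.2833 -0.2456] turn [-0.0008  0.0024 -0.0004]
```

Call:
{"api": "jog_arm", "payload": {"series": [0,0,-0.05,0,0,0,10,0,0,-0.13,0,0,0,10,-0.02,-0.01,-0.2,0,0,0,10,-0.1,-0.04,-0.25,0,0,0,10,-0.22,-0.09,-0.25,0,0,0,10,-0.36,-0.14,-0.25,0,0,0,10,-0.5,-0.2,-0.25,0,0,0,10,-0.62,-0.24,-0.25,0,0,0,10,-0.7,-0.28,-0.25,0,0,0,10,-0.72,-0.283,-0.25,0,0,0,10]}}

```text
t: 13.05
ee_pos: [615.6, 0.5, 150.5]
tcp_rot: [0.001, -0.05, 0.999, -0.001]
wrist_force: [-0.4, 0.1, -1.2]
grip_width: 0.369
```

```bash
python3 - <<'E'
from h import *
go((614,2,93),185.78)
E
```

```text
t 13.05 pos [6.156e+02 5.000e-01 1.505e+02] yaw -174.31 tilt 0.17 grip 0.369 F [-0.4  0.1 -1.2] j [-0.47  0.34  0.52  1.68 -0.18  1.17  1.76]
shift [0.0079 0.0089 0.2875] turn [-0.005   0.0029 -0.0031]
```

Call:
{"api": "jog_arm", "payload": {"series": [0,0,0.06,0,0,0,10,0,0,0.13,0,0,0,10,0,0,0.19,0,0,0,10,0,0,0.24,0,0,0,10,0,0,0.265,0,0,0,10,0,0,0.28,0,0,0,10,0,0,0.286,0,0,0,10,0,0,0.286,0,0,0,10,0,0,0.286,0,0,0,10,0,0,0.286,0,0,0,10]}}

```text
t: 13.88
ee_pos: [616.2, 0.3, 94.0]
tcp_rot: [0.001, -0.05, 0.999, -0.001]
wrist_force: [0.1, -0.7, -0.6]
grip_width: 0.365
```

Call:
{"api": "jog_arm", "payload": {"series": [0,0,0.003,0,0,0,10,0,0,0.003,0,0,0,34,0,0,0,0,0,0,38,0,0,0,0,0,0,44,0,0,0,0,0,0,52,0,0,0,0,0,0,65,0,0,0,0,0,0,80,0,0,0,0,0,0,90,0,0,0,0,0,0,90,0,0,0,0,0,0,90]}}

```text
t: 14.72
ee_pos: [616.2, 0.4, 94.0]
tcp_rot: [0.001, -0.05, 0.999, -0.001]
wrist_force: [-0.5, -0.3, -1.1]
grip_width: 0.807
```

```bash
python3 - <<'E'
from h import *
go((614,2,250),185.78)
E
```

```text
t 14.72 pos [6.162e+02 4.000e-01 9.400e+01] yaw -174.31 tilt 0.22 grip 0.807 F [-0.5 -0.3 -1.1] j [-0.46  0.39  0.51  1.73 -0.21  1.07  1.79]
shift [ 0.0082  0.0072 -0.78  ] turn [-0.005   0.0054 -0.003 ]
```

Call:
{"api": "jog_arm", "payload": {"series": [0,0,-0.05,0,0,0,95,0,0,-0.15,0,0,0,100,0,0,-0.3,0,0,0,100,0,0,-0.5,0,0,0,100,0,0,-0.7,0,0,0,100,0,-0.1,-0.85,0,0,0,100,0,-0.25,-0.95,0,0,0.1,100,0,-0.4,-1,0,0,0.2,100,0,-0.6,-1,0,0,0.3,100,0,-0.8,-1,0,0,0.4,100]}}

```text
t: 15.55
ee_pos: [632.2, -159.1, 296.9]
tcp_rot: [0.003, 0.055, 0.998, -0.001]
wrist_force: [-0.0, -0.0, -1.0]
grip_width: 1.0
```

```bash
python3 - <<'E'
from h import *
go((664,-325,280),173)
E
```

```text
t 15.55 pos [ 632.2 -159.1  296.9] yaw 173.67 tilt 0.4 grip 1.0 F [-0. -0. -1.] j [-0.29  0.34  0.65  1.4  -0.21  1.46  1.82]
shift [-0.2491 -0.8068  0.0873] turn [-0.0023  0.013   0.0225]
```

Call:
{"api": "jog_arm", "payload": {"series": [-0.05,-0.15,0,0,0,0,100,-0.1,-0.3,0,0,0,0,100,-0.15,-0.45,0,0,0,0,100,-0.2,-0.6,0.05,0,0,0,100,-0.25,-0.72,0.08,0,0.01,0.02,100,-0.25,-0.78,0.09,0,0.01,0.02,100,-0.25,-0.8,0.09,0,0.01,0.02,100,-0.25,-0.807,0.09,0,0.01,0.02,100,-0.25,-0.807,0.09,0,0.01,0.02,100,-0.25,-0.807,0.09,0,0.01,0.02,100]}}

```text
t: 16.38
ee_pos: [664.9, -322.9, 280.6]
tcp_rot: [0.002, 0.059, 0.998, -0.0]
wrist_force: [-0.6, 0.0, 0.5]
grip_width: 0.996
```

```bash
python3 - <<'E'
from h import *
s=readout.state();snap('wrist','w7.png');np.savez('pics/w7s.npz',**s)
go((614,-344,150),173)
E
```

```text
t 16.43 pos [ 665.  -322.8  280.5] yaw 173.24 tilt 0.18 grip 0.999 F [ 0.7 -1.2 -0. ] j [ 0.01  0.57  0.66  1.16 -0.34  1.52  2.07]
shift [ 0.2428 -0.1352  0.6518] turn [-0.      0.0059  0.0079]
```

View pics/w7.png

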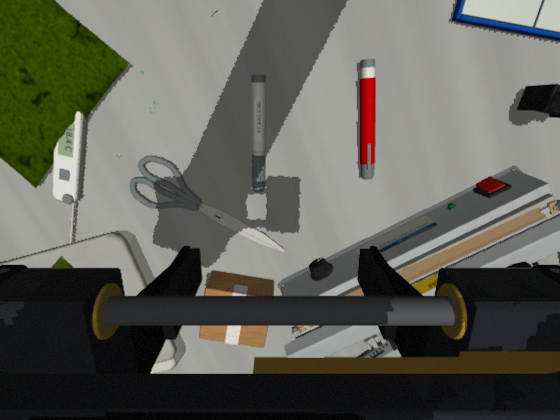

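```bash
python3 - <<'E'
from h import *
d=np.load('pics/w7.png.npz'); s=dict(np.load('pics/w7s.npz')); T=wcam(d,s);K=d['camera_matrix']
cv2.imwrite('pics/w7c.png',cv2.resize(d['color'][60:205,200:310,::-1],None,fx=4,fy=4,interpolation=cv2.INTER_CUBIC))
for z in (9,):
  A,B=ray(K,T,(258.5,74),z),ray(K,T,(258.5,191),z);print(A,B,(A+B)/2,np.linalg.norm(A-B),np.degrees(np.arctan2(*(A-B)[::-1])))
E
```

```text
[ 546.5295367  -331.88274908] [ 685.54688722 -351.13374658] [ 616.03821196 -341.50824783] 140.34395124407664 172.11587344539646
```

View pics/w7c.png

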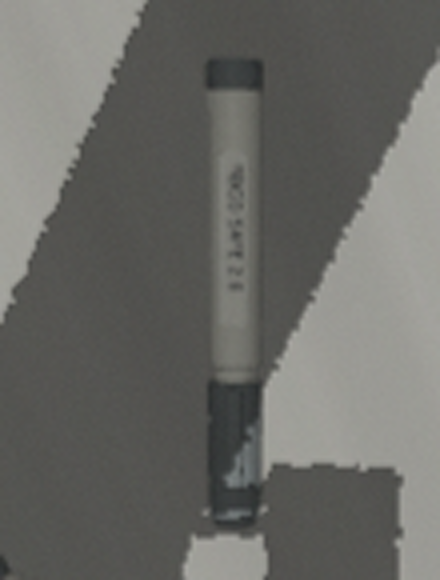

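```bash
python3 - <<'E'
from h import *
go((616,-342.5,120),172.3)
E
```

```text
t 16.43 pos [ 665.  -322.8  280.5] yaw 173.24 tilt 0.18 grip 0.999 F [ 0.7 -1.2 -0. ] j [ 0.01  0.57  0.66  1.16 -0.34  1.52  2.07]
shift [ 0.2342 -0.1266  0.8018] turn [0.     0.0059 0.0313]
```

Call:
{"api": "jog_arm", "payload": {"series": [0.08,-0.04,0.1,0,0.006,0.03,80,0.16,-0.09,0.22,0,0.006,0.03,60,0.234,-0.127,0.35,0,0.006,0.03,50,0.234,-0.127,0.48,0,0.006,0.03,50,0.234,-0.127,0.6,0,0.006,0.03,50,0.234,-0.127,0.7,0,0.006,0.03,50,0.234,-0.127,0.77,0,0.006,0.03,50,0.234,-0.127,0.8,0,0.006,0.03,50,0.234,-0.127,0.8,0,0.006,0.03,50,0.234,-0.127,0.8,0,0.006,0.03,50]}}

```text
t: 17.27
ee_pos: [616.7, -342.4, 121.4]
tcp_rot: [0.001, 0.066, 0.998, -0.0]
wrist_force: [0.4, -0.2, 0.0]
grip_width: 0.505
```

```bash
python3 - <<'E'
from h import *
s=readout.state();snap('wrist','w8.png');np.savez('pics/w8s.npz',**s)
go((616,-342.5,28),172.3)
E
```

```text
t 17.32 pos [ 616.9 -342.9  122. ] yaw 172.36 tilt 0.13 grip 0.501 F [-0.4 -0.4 -0.3] j [ 0.02  0.58  0.64  1.46 -0.36  1.21  2.15]
shift [0.0058 0.0017 0.47  ] turn [-0.0016  0.0042  0.0021]
```

View pics/w8.png

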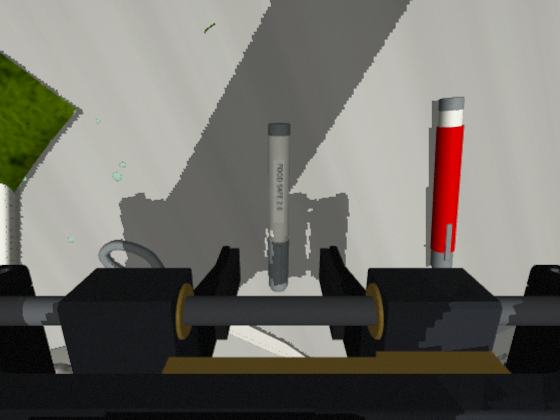

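Call:
{"api": "jog_arm", "payload": {"series": [0.005,0,0.08,0,0,0,50,0.005,0,0.18,0,0,0,50,0.005,0,0.28,0,0,0,50,0.005,0,0.36,0,0,0,50,0.005,0,0.42,0,0,0,50,0.005,0,0.455,0,0,0,50,0.005,0,0.47,0,0,0,50,0.005,0,0.47,0,0,0,50,0.005,0,0.47,0,0,0,50,0.005,0,0.47,0,0,0,40]}}

```text
t: 18.15
ee_pos: [616.8, -343.4, 29.2]
tcp_rot: [0.002, 0.067, 0.998, -0.001]
wrist_force: [-0.2, -0.7, 0.9]
grip_width: 0.475
```

```bash
python3 - <<'E'
from h import *
s=readout.state();snap('wrist','w9.png')
go((616,-342.5,28),172.3)
E
```

```text
t 18.2 pos [ 616.8 -343.3   29.2] yaw 172.36 tilt 0.24 grip 0.448 F [ 1.1 -0.1 -0.3] j [ 0.04  0.67  0.6   1.53 -0.42  1.07  2.18]
shift [0.0045 0.0035 0.0059] turn [-0.0027  0.0076  0.0021]
```

View pics/w9.png

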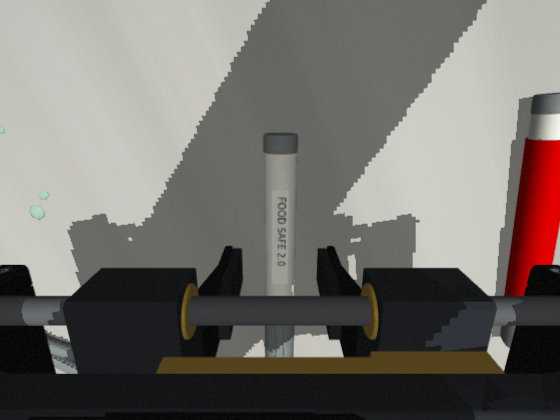

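Call:
{"api": "jog_arm", "payload": {"series": [0.004,0.003,0.006,0,0,0,40,0.004,0.003,0.006,0,0,0,32,0.004,0.003,0.006,0,0,0,26,0.004,0.003,0.006,0,0,0,22,0.004,0.003,0.006,0,0,0,18,0.004,0.003,0.006,0,0,0,10,0.004,0.003,0.006,0,0,0,0,0.004,0.003,0.006,0,0,0,0,0.004,0.003,0.006,0,0,0,0,0.004,0.003,0.006,0,0,0,0], "grip_force": 20}}

```text
t: 19.03
ee_pos: [616.1, -342.6, 28.0]
tcp_rot: [0.002, 0.067, 0.998, -0.001]
wrist_force: [-0.1, 0.8, 0.4]
grip_width: 0.169
```

Call:
{"api": "jog_arm", "payload": {"series": [0,0,-0.03,0,0,0,0,0,0,-0.1,0,0,0,0,0,0,-0.2,0,0,0,0,0,0,-0.35,0,0,0,0,0,0,-0.5,0,0,0,0,0,0,-0.65,0,0,0,0,0,0,-0.8,0,0,0,0,0,0,-0.92,0,0,0,0,0,0,-1,0,0,0,0,0,0,-1,0,0,0,0]}}

```text
t: 19.87
ee_pos: [616.8, -344.0, 234.6]
tcp_rot: [0.006, 0.067, 0.998, -0.003]
wrist_force: [-0.1, -0.2, 0.4]
grip_width: 0.168
```

```bash
python3 - <<'E'
from h import *
s=readout.state();snap('wrist','w10.png')
go((488,126.5,225),164.2)
E
```

```text
t 19.92 pos [ 616.1 -343.3  231.7] yaw 172.35 tilt 0.56 grip 0.173 F [-0.3 -0.9 -1.3] j [ 0.    0.5   0.68  1.35 -0.31  1.39  2.11]
shift [0.9479 2.2429 0.0178] turn [-0.0047  0.0181  0.2716]
```

View pics/w10.png

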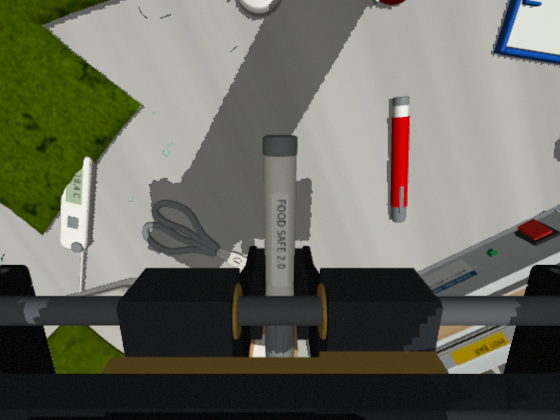

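Call:
{"api": "jog_arm", "payload": {"series": [0.03,0.07,0,0,0,0.02,0,0.09,0.21,0,0,0,0.05,0,0.16,0.38,0,0,0,0.08,0,0.24,0.56,0,0,0,0.1,0,0.32,0.75,0,0,0,0.13,0,0.38,0.89,0,0,0,0.16,0,0.42,0.98,0,0,0,0.18,0,0.425,1,0,0,0,0.18,0,0.425,1,0,0,0,0.18,0,0.425,1,0,0,0,0.18,0]}}

```text
t: 20.75
ee_pos: [558.3, -134.9, 230.0]
tcp_rot: [0.004, 0.114, 0.993, -0.002]
wrist_force: [0.5, -0.0, 0.5]
grip_width: 0.171
```

```bash
python3 - <<'E'
from h import *
go((488,126.5,225),164.2)
E
```

```text
t 20.75 pos [ 558.3 -134.9  230. ] yaw 166.93 tilt 0.57 grip 0.171 F [ 0.5 -0.   0.5] j [-0.4   0.18  0.67  1.7  -0.11  1.29  1.63]
shift [0.6383 1.1935 0.0152] turn [-0.0058  0.018   0.0908]
```

Call:
{"api": "jog_arm", "payload": {"series": [0.04,0.07,0,0,0,0.01,0,0.11,0.2,0,0,0,0.02,0,0.19,0.36,0,0,0,0.04,0,0.28,0.52,0,0,0,0.06,0,0.36,0.68,0,0,0,0.08,0,0.44,0.82,0,0.01,0.018,0.09,0,0.5,0.93,0,0.005,0.018,0.09,0,0.53,1,0,-0.005,0.018,0.09,0,0.535,1,0,-0.005,0.018,0.09,0,0.535,1,0,-0.005,0.018,0.09,0]}}

```text
t: 21.58
ee_pos: [499.9, 82.5, 228.1]
tcp_rot: [0.0, 0.138, 0.99, -0.001]
wrist_force: [1.1, -1.3, 0.6]
grip_width: 0.166
```

```bash
python3 - <<'E'
from h import *
go((488,126.5,120),164.2)
E
```

```text
t 21.58 pos [499.9  82.5 228.1] yaw 164.14 tilt 0.11 grip 0.166 F [ 1.1 -1.3  0.6] j [-0.69  0.02  0.48  1.84 -0.01  1.28  1.09]
shift [0.1176 0.1963 0.5401] turn [-0.0036  0.0006 -0.0019]
```

Call:
{"api": "jog_arm", "payload": {"series": [0.03,0.06,0.04,0,0,0,0,0.08,0.13,0.1,0,0,0,0,0.11,0.18,0.2,0,0,0,0,0.119,0.198,0.3,0,0,0,0,0.119,0.198,0.4,0,0,0,0,0.119,0.198,0.47,0,0,0,0,0.119,0.198,0.52,0,0,0,0,0.119,0.198,0.54,0,0,0,0,0.119,0.198,0.54,0,0,0,0,0.119,0.198,0.54,0,0,0,0]}}

```text
t: 22.42
ee_pos: [488.4, 126.4, 120.4]
tcp_rot: [0.0, 0.139, 0.99, -0.001]
wrist_force: [-0.5, -0.8, 0.6]
grip_width: 0.171
```

```bash
python3 - <<'E'
from h import *
s=readout.state();snap('wrist','w11.png');np.savez('pics/w11s.npz',**s)
d=snap('scene','sc11.png');
cv2.imwrite('pics/sc11c.png',cv2.resize(d['color'][100:300,130:350,::-1],None,fx=3,fy=3))
go((487.7,127,37),164.2)
E
```

```text
t 22.52 pos [488.7 126.9 121. ] yaw 164.11 tilt 0.11 grip 0.168 F [-0.2  1.   0.3] j [-0.72  0.12  0.44  1.97 -0.06  1.06  1.04]
shift [ 0.0057 -0.0005  0.4199] turn [-0.0013  0.0033 -0.0031]
```

View pics/w11.png

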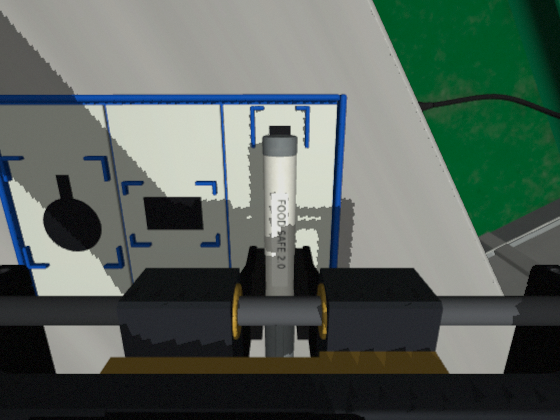

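View pics/sc11c.png

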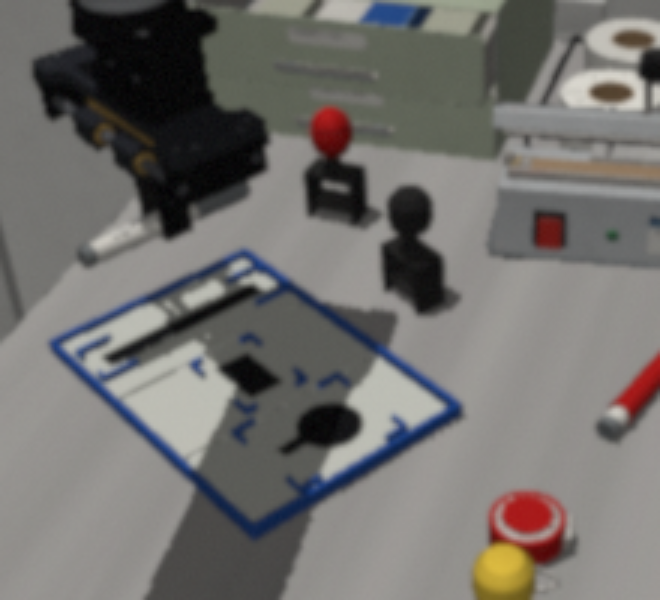

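Call:
{"api": "jog_arm", "payload": {"series": [0.005,0,0.06,0,0,0,0,0.005,0,0.14,0,0,0,0,0.005,0,0.22,0,0,0,0,0.005,0,0.29,0,0,0,0,0.005,0,0.35,0,0,0,0,0.005,0,0.39,0,0,0,0,0.005,0,0.41,0,0,0,0,0.005,0,0.42,0,0,0,0,0.005,0,0.424,0,0,0,0,0.005,0,0.424,0,0,0,0]}}

```text
t: 23.35
ee_pos: [488.4, 127.2, 36.7]
tcp_rot: [0.001, 0.138, 0.99, -0.0]
wrist_force: [0.4, -0.7, -0.3]
grip_width: 0.169
```

```bash
python3 - <<'E'
from h import *
go((487.7,127,36),164.2)
E
```

```text
t 23.35 pos [488.4 127.2  36.7] yaw 164.11 tilt 0.15 grip 0.169 F [ 0.4 -0.7 -0.3] j [-0.7   0.24  0.43  2.04 -0.13  0.88  1.09]
shift [ 0.0029 -0.0018  0.0037] turn [-0.0001  0.0049 -0.0031]
```

Open slightly while lowering a hair, then lift.

Call:
{"api": "jog_arm", "payload": {"series": [0,0,0.003,0,0,0,0,0,0,0.003,0,0,0,0,0,0,0.003,0,0,0,18,0,0,0.003,0,0,0,22,0,0,0,0,0,0,28,0,0,0,0,0,0,34,0,0,0,0,0,0,40,0,0,0,0,0,0,40,0,0,0,0,0,0,40,0,0,0,0,0,0,40]}}

```text
t: 24.18
ee_pos: [488.3, 127.2, 36.7]
tcp_rot: [0.001, 0.138, 0.99, -0.0]
wrist_force: [0.4, -0.5, -0.1]
grip_width: 0.391
```

Call:
{"api": "jog_arm", "payload": {"series": [0,0,-0.05,0,0,0,45,0,0,-0.15,0,0,0,50,0,0,-0.3,0,0,0,60,0,0,-0.5,0,0,0,80,0,0,-0.7,0,0,0,100,0,0,-0.85,0,0,0,100,0,0,-0.95,0,0,0,100,0,0,-1,0,0,0,100,0,0,-1,0,0,0,100,0,0,-1,0,0,0,100]}}

```text
t: 25.02
ee_pos: [487.6, 127.2, 236.3]
tcp_rot: [0.001, 0.138, 0.99, -0.0]
wrist_force: [0.2, 0.3, -1.3]
grip_width: 0.971
```

```bash
python3 - <<'E'
from h import *
s=readout.state();d=snap('wrist','w12.png');np.savez('pics/w12s.npz',**s)
T=wcam(d,s);np.set_printoptions(suppress=True)
go((500,-330,260),173)
E
```

```text
t 25.07 pos [487.  127.1 235.3] yaw 164.11 tilt 0.1 grip 0.981 F [ 0.6 -0.1 -0.4] j [-0.74  0.    0.44  1.84 -0.    1.3   0.99]
shift [-0.6885 -2.1806 -0.1197] turn [-0.003   0.0011 -0.2965]
```

View pics/w12.png

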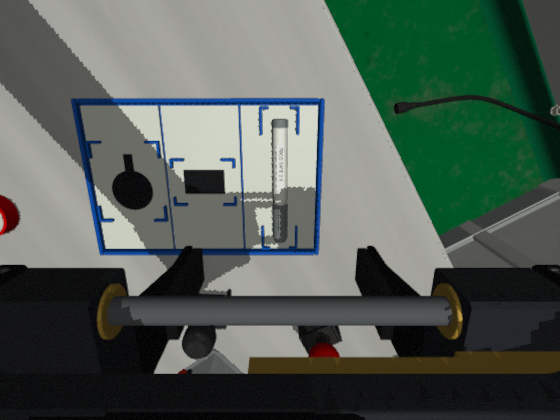

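```bash
python3 - <<'E'
from h import *
go((485,-335,270),165)
E
```

```text
t 25.07 pos [487.  127.1 235.3] yaw 164.11 tilt 0.1 grip 0.981 F [ 0.6 -0.1 -0.4] j [-0.74  0.    0.44  1.84 -0.    1.3   0.99]
shift [-0.6232 -2.2252 -0.1697] turn [-0.0029  0.0013 -0.0298]
```

Call:
{"api": "jog_arm", "payload": {"series": [-0.05,-0.18,-0.05,0,0,0,100,-0.1,-0.36,-0.1,0,0,0,100,-0.15,-0.54,-0.15,0,0,0,100,-0.2,-0.72,-0.17,0,0,0,100,-0.25,-0.9,-0.17,0,0,0,100,-0.28,-1,-0.17,0,0,0,100,-0.28,-1,-0.17,0,0,0,100,-0.28,-1,-0.17,0,0,0,100,-0.28,-1,-0.17,0,0,0,100,-0.28,-1,-0.17,0,0,0,100]}}

```text
t: 25.9
ee_pos: [485.8, -78.8, 268.6]
tcp_rot: [-0.001, 0.137, 0.991, -0.001]
wrist_force: [-0.9, 0.4, 0.3]
grip_width: 1.002
```

Call:
{"api": "jog_arm", "payload": {"series": [-0.05,-0.18,0,0,0,0,100,-0.1,-0.36,0,0,0,0,100,-0.15,-0.54,0,0,0,0,100,-0.2,-0.72,0,0,0,0,100,-0.25,-0.9,0,0,0,0,100,-0.28,-1,0,0,0,0,100,-0.28,-1,0,0,0,0,100,-0.28,-1,0,0,0,0,100,-0.28,-1,0,0,0,0,100,-0.28,-1,0,0,0,0,100]}}

```text
t: 26.73
ee_pos: [486.3, -284.0, 268.5]
tcp_rot: [-0.001, 0.135, 0.991, -0.0]
wrist_force: [-0.5, 0.2, 0.3]
grip_width: 0.999
```

```bash
python3 - <<'E'
from h import *
s=readout.state();d=snap('wrist','w13.png');np.savez('pics/w13s.npz',**s)
go((485,-335,270),165)
E
```

```text
t 26.78 pos [ 486.3 -284.2  268.7] yaw 164.47 tilt 0.11 grip 0.997 F [-0.2 -0.4  0.2] j [-0.3   0.16  0.88  1.67 -0.12  1.38  1.9 ]
shift [-0.0619 -0.2464 -0.0065] turn [-0.0019 -0.0032 -0.0177]
```

View pics/w13.png

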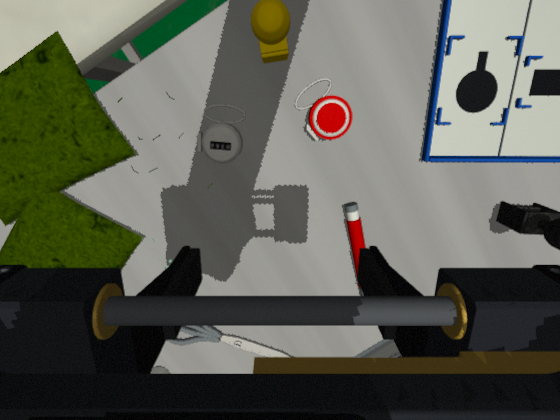

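```bash
python3 - <<'E'
from h import *
d=np.load('pics/w13.png.npz')
im=d['color'][85:175,180:270,::-1]; im=cv2.convertScaleAbs(im,alpha=1.8); cv2.imwrite('pics/w13c.png',cv2.resize(im,None,fx=6,fy=6,interpolation=cv2.INTER_CUBIC))
E
```

```text
(no output)
```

View pics/w13c.png

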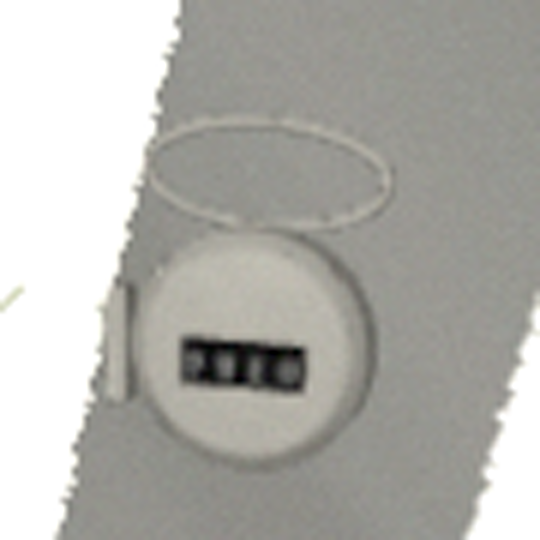

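```bash
python3 - <<'E'
from h import *
d=np.load('pics/w13.png.npz'); s=dict(np.load('pics/w13s.npz')); T=wcam(d,s);K=d['camera_matrix']
P=lambda u,v,z: ray(K,T,(180+u/6,85+v/6),z)
c1,c2=P(256,348,12),P(250,346,24); r=P(268,172,2)
print(c1,c2,r)
print('ring->case',np.degrees(np.arctan2(*(c1-r)[::-1])),np.linalg.norm(c1-r))
A,B=P(182,345,24),P(307,352,24); 
print('window',np.degrees(np.arctan2(*(B-A)[::-1]))-90)
A,B=P(120,285,15),P(112,400,15); print('lever',np.degrees(np.arctan2(*(B-A)[::-1])))
A,B=P(148,165,5),P(392,180,5); print('ring major',np.degrees(np.arctan2(*(B-A)[::-1]))-90,np.linalg.norm(A-B))
print('lever pts',P(110,400,5),P(110,400,20))
# nest measured
d=np.load('pics/w12.png.npz'); s=dict(np.load('pics/w12s.npz')); T=wcam(d,s)
im=d['color'].astype(int)
print('disc c',ray(K,T,(132,190),8), 'stub end', ray(K,T,(128,155),8))
E
python3 - <<'E'
import cv2
im=cv2.imread('pics/w12.png')[90:260,65:330]; cv2.imwrite('pics/w12c.png',cv2.resize(im,None,fx=3,fy=3,interpolation=cv2.INTER_CUBIC))
E
```

```text
[ 429.42341283 -337.15395049] [ 428.0476631  -335.80467942] [ 397.98363587 -325.8741692 ]
ring->case -19.73667757319236 33.401991578186205
window -18.682201775954667
lever -23.743011018443788
ring major -18.90431804818337 47.942140151970484
lever pts [ 431.8009187  -370.48282138] [ 430.84352178 -366.35795831]
disc c [451.72692025 -38.07413097] stub end [413.2444831  -25.97978714]
```

View pics/w12c.png

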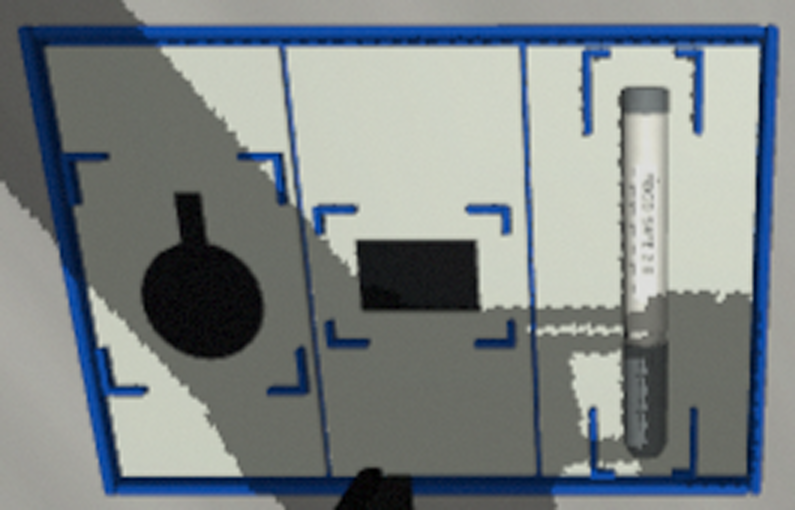

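```bash
python3 - <<'E'
from h import *
go((427.5,-339.5,120),161)
E
```

```text
t 26.78 pos [ 486.3 -284.2  268.7] yaw 164.47 tilt 0.11 grip 0.997 F [-0.2 -0.4  0.2] j [-0.3   0.16  0.88  1.67 -0.12  1.38  1.9 ]
shift [ 0.2079 -0.3443  0.7441] turn [-0.002  -0.0031  0.1156]
```

Call:
{"api": "jog_arm", "payload": {"series": [0.07,-0.12,0.05,0,0,0.05,100,0.14,-0.24,0.15,0,0,0.1,100,0.208,-0.344,0.28,0,0,0.115,100,0.208,-0.344,0.42,0,0,0.115,100,0.208,-0.344,0.55,0,0,0.115,100,0.208,-0.344,0.66,0,0,0.115,100,0.208,-0.344,0.72,0,0,0.115,100,0.208,-0.344,0.744,0,0,0.115,100,0.208,-0.344,0.744,0,0,0.115,100,0.208,-0.344,0.744,0,0,0.115,100]}}

```text
t: 27.62
ee_pos: [428.3, -339.6, 121.0]
tcp_rot: [-0.0, 0.164, 0.986, -0.001]
wrist_force: [-0.0, -0.2, -0.4]
grip_width: 0.994
```

```bash
python3 - <<'E'
from h import *
s=readout.state();d=snap('wrist','w14.png');np.savez('pics/w14s.npz',**s)
go((427.5,-339.5,28.5),161)
E
```

```text
t 27.67 pos [ 428.5 -339.8  121.4] yaw 161.05 tilt 0.09 grip 1.0 F [ 0.3  0.6 -0.1] j [-0.16  0.28  0.9   1.89 -0.24  1.09  2.07]
shift [0.0056 0.0005 0.4643] turn [-0.0026  0.0013  0.0018]
```

View pics/w14.png

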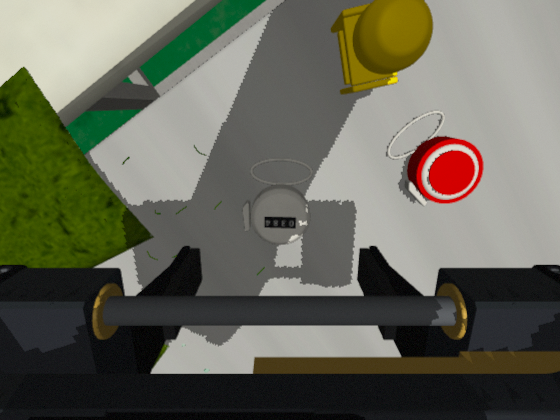

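```bash
python3 - <<'E'
from h import *
d=np.load('pics/w14.png.npz'); s=dict(np.load('pics/w14s.npz')); T=wcam(d,s);K=d['camera_matrix']
print(ray(K,T,(280,214),14),ray(K,T,(280,213),24), ray(K,T,(245,216),12))
E
```

```text
[ 427.36170126 -337.49786272] [ 423.40752707 -336.15689766] [ 420.56243196 -364.63563338]
```

Call:
{"api": "jog_arm", "payload": {"series": [0.006,0,0.08,0,0,0,100,0.006,0,0.18,0,0,0,100,0.006,0,0.28,0,0,0,100,0.006,0,0.36,0,0,0,100,0.006,0,0.42,0,0,0,100,0.006,0,0.45,0,0,0,100,0.006,0,0.464,0,0,0,100,0.006,0,0.464,0,0,0,95,0.006,0,0.464,0,0,0,88,0.006,0,0.464,0,0,0,80]}}

```text
t: 28.5
ee_pos: [428.1, -340.1, 29.5]
tcp_rot: [0.001, 0.165, 0.986, -0.001]
wrist_force: [0.1, 0.4, 0.1]
grip_width: 0.88
```

```bash
python3 - <<'E'
from h import *
s=readout.state();d=snap('wrist','w15.png')
go((427.5,-339.5,28),161)
E
```

```text
t 28.55 pos [ 428.  -340.    29.5] yaw 161.06 tilt 0.16 grip 0.85 F [ 0.   0.2 -0.7] j [-0.08  0.42  0.82  1.96 -0.38  0.93  2.17]
shift [0.0032 0.0015 0.0073] turn [-0.0029  0.0044  0.002 ]
```

View pics/w15.png

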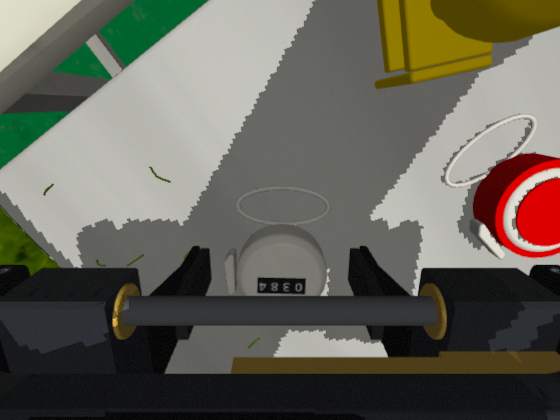

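Call:
{"api": "jog_arm", "payload": {"series": [0.003,0,0.006,0,0,0,78,0.003,0,0.006,0,0,0,74,0.003,0,0.006,0,0,0,70,0.003,0,0.006,0,0,0,66,0.003,0,0.006,0,0,0,62,0.003,0,0.006,0,0,0,58,0.003,0,0.006,0,0,0,54,0.003,0,0.006,0,0,0,48,0.003,0,0.006,0,0,0,40,0.003,0,0.006,0,0,0,30], "grip_force": 20}}

```text
t: 29.38
ee_pos: [427.4, -340.0, 28.3]
tcp_rot: [0.001, 0.165, 0.986, -0.001]
wrist_force: [-0.5, -0.4, 0.1]
grip_width: 0.595
```

Call:
{"api": "jog_arm", "payload": {"series": [0,0,0,0,0,0,30,0,0,0,0,0,0,30,0,0,0,0,0,0,30,0,0,-0.02,0,0,0,30,0,0,-0.05,0,0,0,30,0,0,-0.1,0,0,0,30,0,0,-0.15,0,0,0,30,0,0,-0.2,0,0,0,30,0,0,-0.22,0,0,0,30,0,0,-0.22,0,0,0,30]}}

```text
t: 30.22
ee_pos: [428.3, -340.4, 74.0]
tcp_rot: [0.003, 0.165, 0.986, -0.001]
wrist_force: [0.1, -0.7, -0.6]
grip_width: 0.593
```

```bash
python3 - <<'E'
from h import *
s=readout.state();d=snap('wrist','w16.png')
d=snap('scene','sc16.png')
cv2.imwrite('pics/sc16c.png',cv2.resize(d['color'][200:360,260:460,::-1],None,fx=3.5,fy=3.5))
go((451.6,-39.2,180),164.2)
E
```

```text
t 30.32 pos [ 427.5 -339.7   72.5] yaw 161.07 tilt 0.19 grip 0.598 F [ 0.6 -0.5 -0.9] j [-0.12  0.35  0.87  1.93 -0.31  1.    2.13]
shift [ 0.3719  1.4595 -0.5404] turn [-0.0028  0.0055 -0.1043]
```

View pics/w16.png

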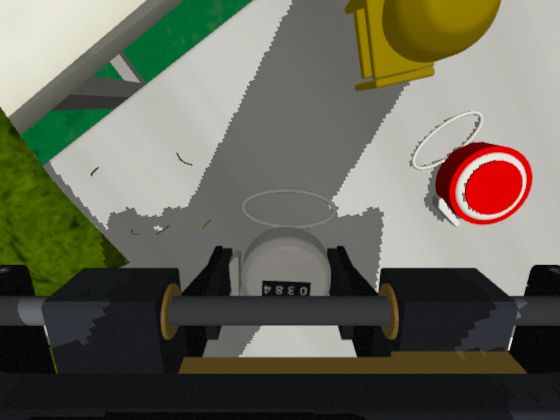

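View pics/sc16c.png

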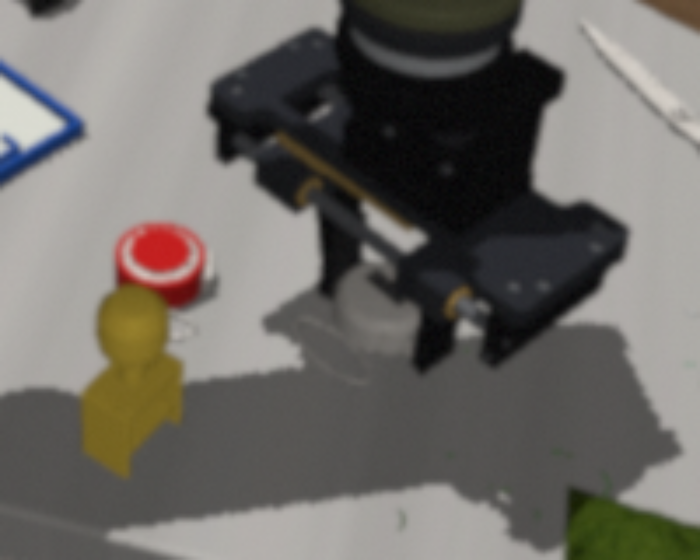

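Call:
{"api": "jog_arm", "payload": {"series": [0,0,-0.05,0,0,0,30,0,0,-0.15,0,0,0,30,0,0,-0.28,0,0,0,30,0,0,-0.4,0,0,0,30,0.02,0.07,-0.5,0,0,0,30,0.06,0.2,-0.54,0,0,-0.03,30,0.1,0.38,-0.54,0,0,-0.06,30,0.14,0.54,-0.54,0,0,-0.1,30,0.17,0.65,-0.54,0,0,-0.1,30,0.18,0.7,-0.54,0,0,-0.1,30]}}

```text
t: 31.15
ee_pos: [438.7, -191.3, 180.3]
tcp_rot: [0.001, 0.136, 0.991, 0.0]
wrist_force: [0.6, 0.1, -1.1]
grip_width: 0.591
```

```bash
python3 - <<'E'
from h import *
go((451.6,-39.2,160),164.2)
E
```

```text
t 31.15 pos [ 438.7 -191.3  180.3] yaw 164.33 tilt 0.13 grip 0.591 F [ 0.6  0.1 -1.1] j [-0.46 -0.03  0.81  1.98  0.02  1.18  1.64]
shift [0.1438 0.7498 0.102 ] turn [0.0014 0.0039 0.0043]
```

Call:
{"api": "jog_arm", "payload": {"series": [0.01,0.05,0,0,0,0,30,0.03,0.15,0,0,0,0,30,0.05,0.28,0,0,0,0,30,0.08,0.42,0.02,0,0,0,30,0.11,0.56,0.05,0,0,0,30,0.13,0.66,0.08,0,0,0,30,0.14,0.73,0.1,0,0,0,30,0.144,0.75,0.15,0,0,0,30,0.144,0.75,0.2,0,0,0,30,0.144,0.75,0.25,0,0,0,30]}}

```text
t: 31.98
ee_pos: [451.4, -40.1, 129.5]
tcp_rot: [0.001, 0.137, 0.991, -0.0]
wrist_force: [0.6, -0.8, -0.9]
grip_width: 0.595
```

```bash
python3 - <<'E'
from h import *
s=readout.state();d=snap('wrist','w17.png');np.savez('pics/w17s.npz',**s)
cv2.imwrite('pics/w17c.png',cv2.resize(cv2.convertScaleAbs(d['color'][100:330,160:400,::-1],alpha=1.5),None,fx=2.5,fy=2.5))
go((451.6,-39.2,60),164.2)
E
```

```text
t 32.03 pos [449.9 -40.5 127.6] yaw 164.24 tilt 0.11 grip 0.592 F [-1.6 -0.1 -2.3] j [-0.61 -0.02  0.64  2.09  0.02  1.07  1.32]
shift [-0.0067  0.0091  0.3378] turn [-0.0029 -0.0021  0.0013]
```

View pics/w17c.png

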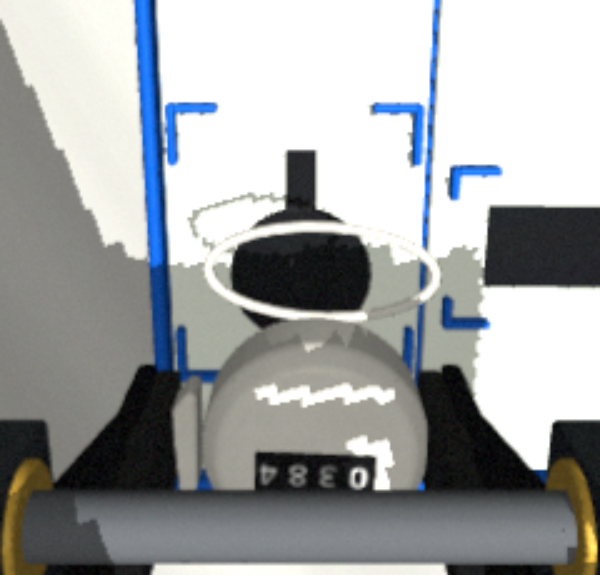

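```bash
python3 - <<'E'
from h import *
go((452.4,-36.3,60),167)
E
```

```text
t 32.03 pos [449.9 -40.5 127.6] yaw 164.24 tilt 0.11 grip 0.592 F [-1.6 -0.1 -2.3] j [-0.61 -0.02  0.64  2.09  0.02  1.07  1.32]
shift [-0.0066  0.0242  0.3378] turn [-0.0028 -0.0021 -0.0921]
```

Call:
{"api": "jog_arm", "payload": {"series": [-0.007,0.024,0.05,0,0,-0.05,30,-0.007,0.024,0.12,0,0,-0.09,30,-0.007,0.024,0.2,0,0,-0.09,30,-0.007,0.024,0.27,0,0,-0.09,30,-0.007,0.024,0.32,0,0,-0.09,30,-0.007,0.024,0.338,0,0,-0.09,30,-0.007,0.024,0.338,0,0,-0.09,30,-0.007,0.024,0.338,0,0,-0.09,30,-0.007,0.024,0.338,0,0,-0.09,30,-0.007,0.024,0.338,0,0,-0.09,30]}}

```text
t: 32.87
ee_pos: [453.2, -36.4, 60.7]
tcp_rot: [0.0, 0.114, 0.994, -0.0]
wrist_force: [0.3, 0.5, -0.4]
grip_width: 0.597
```

```bash
python3 - <<'E'
from h import *
s=readout.state();d=snap('wrist','w18.png');np.savez('pics/w18s.npz',**s)
d=snap('scene','sc18.png')
cv2.imwrite('pics/sc18c.png',cv2.resize(d['color'][150:300,130:330,::-1],None,fx=3.5,fy=3.5))
go((452.4,-36.3,37),167)
E
```

```text
t 32.97 pos [452.9 -36.2  60.5] yaw 166.95 tilt 0.04 grip 0.593 F [-0.   0.  -0.9] j [-0.59  0.1   0.64  2.14 -0.07  0.92  1.44]
shift [ 0.0025 -0.0009  0.1177] turn [-0.0014 -0.0003 -0.0018]
```

View pics/w18.png

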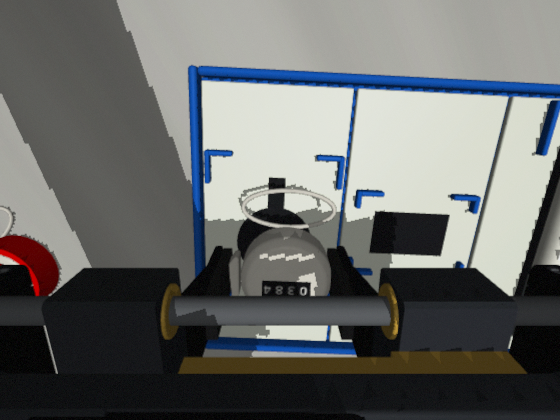

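View pics/sc18c.png

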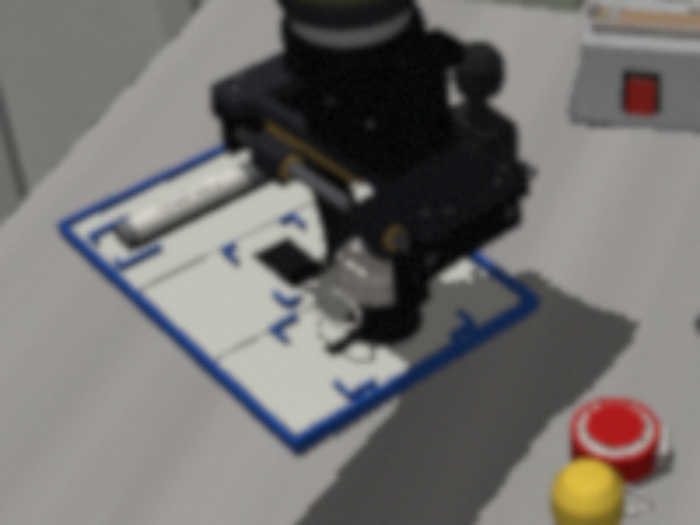

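Call:
{"api": "jog_arm", "payload": {"series": [0.002,0,0.03,0,0,0,30,0.002,0,0.06,0,0,0,30,0.002,0,0.085,0,0,0,30,0.002,0,0.1,0,0,0,30,0.002,0,0.11,0,0,0,30,0.002,0,0.117,0,0,0,30,0.002,0,0.12,0,0,0,30,0.002,0,0.12,0,0,0,30,0.002,0,0.12,0,0,0,30,0.002,0,0.12,0,0,0,30]}}

```text
t: 33.8
ee_pos: [452.8, -36.2, 36.7]
tcp_rot: [0.0, 0.114, 0.994, -0.0]
wrist_force: [-0.1, 0.3, -0.6]
grip_width: 0.59
```

Release with only a small opening (59 → 66 %), then lift straight up.

Call:
{"api": "jog_arm", "payload": {"series": [0,0,0.002,0,0,0,30,0,0,0.002,0,0,0,59,0,0,0.002,0,0,0,61,0,0,0,0,0,0,63,0,0,0,0,0,0,65,0,0,0,0,0,0,66,0,0,0,0,0,0,66,0,0,0,0,0,0,66,0,0,0,0,0,0,66,0,0,0,0,0,0,66]}}

```text
t: 34.63
ee_pos: [452.8, -36.2, 36.7]
tcp_rot: [0.0, 0.114, 0.994, -0.0]
wrist_force: [-0.2, 0.2, 0.3]
grip_width: 0.66
```

Call:
{"api": "jog_arm", "payload": {"series": [0,0,-0.02,0,0,0,66,0,0,-0.05,0,0,0,66,0,0,-0.1,0,0,0,70,0,0,-0.2,0,0,0,80,0,0,-0.35,0,0,0,100,0,0,-0.55,0,0,0,100,0,0,-0.75,0,0,0,100,0,0,-0.92,0,0,0,100,0,0,-1,0,0,0,100,0,0,-1,0,0,0,100]}}

```text
t: 35.47
ee_pos: [455.3, -36.3, 242.2]
tcp_rot: [0.005, 0.114, 0.993, 0.001]
wrist_force: [1.0, -0.5, 0.2]
grip_width: 0.994
```

```bash
python3 - <<'E'
from h import *
s=readout.state();d=snap('wrist','w19.png');np.savez('pics/w19s.npz',**s)
go((616.2,0.4,230),185.7)
E
```

```text
t 35.52 pos [454.  -36.2 239.6] yaw 166.92 tilt 0.33 grip 1.001 F [ 0.7 -0.  -0.1] j [-0.63 -0.14  0.61  1.94  0.08  1.31  1.29]
shift [-0.748   0.3617  0.0526] turn [ 0.0026  0.0108 -0.6259]
```

View pics/w19.png

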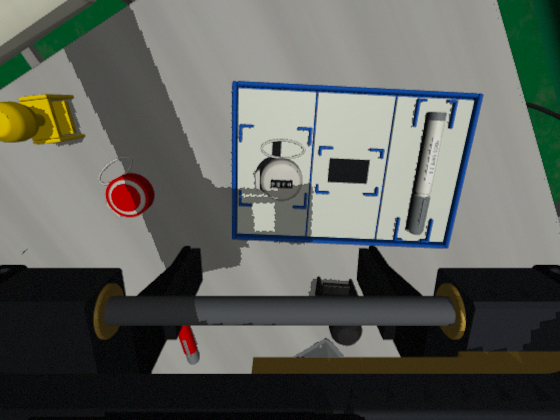

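Call:
{"api": "jog_arm", "payload": {"series": [-0.12,0.06,0,0,0,-0.15,100,-0.25,0.12,0,0,0,-0.3,100,-0.4,0.19,0,0,0,-0.45,100,-0.54,0.26,0,0,0,-0.6,100,-0.66,0.32,0.02,0,0.01,-0.62,100,-0.73,0.35,0.05,0,0.01,-0.626,100,-0.748,0.362,0.05,0,0.01,-0.626,100,-0.748,0.362,0.05,0,0.01,-0.626,100,-0.748,0.362,0.05,0,0.01,-0.626,100,-0.748,0.362,0.05,0,0.01,-0.626,100]}}

```text
t: 36.35
ee_pos: [615.1, -0.3, 230.6]
tcp_rot: [-0.0, -0.049, 0.999, 0.001]
wrist_force: [1.1, -0.4, -0.2]
grip_width: 1.0
```

```bash
python3 - <<'E'
from h import *
s=readout.state();d=snap('wrist','w20.png');np.savez('pics/w20s.npz',**s)
go((616.2,0.4,94),185.7)
E
```

```text
t 36.4 pos [ 6.153e+02 -2.000e-01  2.310e+02] yaw -174.35 tilt 0.12 grip 0.998 F [0.3 0.4 0.4] j [-0.58  0.29  0.66  1.59 -0.18  1.32  1.77]
shift [-0.0044  0.0012  0.6848] turn [ 0.0037  0.0014 -0.0018]
```

View pics/w20.png

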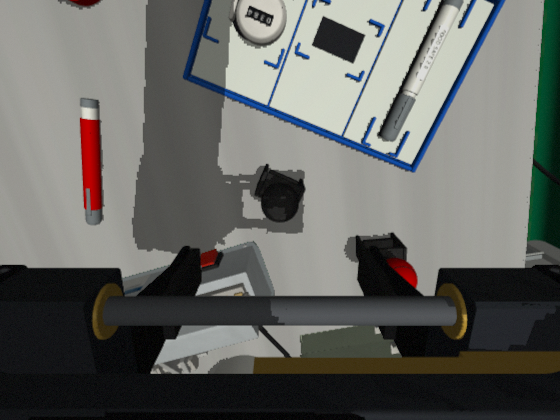

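Call:
{"api": "jog_arm", "payload": {"series": [-0.004,0.001,0.1,0,0,0,100,-0.004,0.001,0.22,0,0,0,100,-0.004,0.001,0.35,0,0,0,90,-0.004,0.001,0.47,0,0,0,85,-0.004,0.001,0.57,0,0,0,80,-0.004,0.001,0.64,0,0,0,75,-0.004,0.001,0.675,0,0,0,70,-0.004,0.001,0.685,0,0,0,65,-0.004,0.001,0.685,0,0,0,55,-0.004,0.001,0.685,0,0,0,48]}}

```text
t: 37.23
ee_pos: [617.0, 0.2, 95.3]
tcp_rot: [0.001, -0.049, 0.999, 0.001]
wrist_force: [0.1, -0.5, 0.2]
grip_width: 0.58
```

Call:
{"api": "jog_arm", "payload": {"series": [0,0,0,0,0,0,44,0,0,0,0,0,0,40,0,0,0,0,0,0,36,0,0,0,0,0,0,32,0,0,0,0,0,0,20,0,0,0,0,0,0,10,0,0,0,0,0,0,10,0,0,0,0,0,0,10,0,0,0,0,0,0,10,0,0,0,0,0,0,10], "grip_force": 25}}

```text
t: 38.07
ee_pos: [617.5, 0.1, 96.0]
tcp_rot: [0.002, -0.049, 0.999, 0.001]
wrist_force: [-0.2, -1.3, 5.6]
grip_width: 0.37
```

Call:
{"api": "jog_arm", "payload": {"series": [0,0,-0.03,0,0,0,10,0,0,-0.1,0,0,0,10,0,0,-0.2,0,0,0,10,0,0,-0.3,0,0,0,10,0,0,-0.4,0,0,0,10,0,0,-0.46,0,0,0,10,0,0,-0.5,0,0,0,10,0,0,-0.5,0,0,0,10,0,0,-0.5,0,0,0,10,0,0,-0.5,0,0,0,10]}}

```text
t: 38.9
ee_pos: [616.3, 0.0, 194.7]
tcp_rot: [0.001, -0.049, 0.999, 0.001]
wrist_force: [-0.3, -0.1, -2.1]
grip_width: 0.368
```

```bash
python3 - <<'E'
from h import *
go((465,44.5,194),185.8)
E
```

```text
t 38.9 pos [616.3   0.  194.7] yaw -174.36 tilt 0.16 grip 0.368 F [-0.3 -0.1 -2.1] j [-0.58  0.32  0.65  1.63 -0.2   1.26  1.79]
shift [0.731  0.2956 0.0026] turn [ 0.0038  0.0035 -0.0053]
```

Call:
{"api": "jog_arm", "payload": {"series": [0.04,0.02,0,0,0,0,10,0.12,0.05,0,0,0,0,10,0.22,0.09,0,0,0,0,10,0.34,0.14,0,0,0,0,10,0.46,0.19,0,0,0,0,10,0.57,0.23,0,0,0,0,10,0.66,0.27,0,0,0,0,10,0.715,0.29,0,0,0,0,10,0.731,0.296,0,0,0,0,10,0.731,0.296,0,0,0,0,10]}}

```text
t: 39.73
ee_pos: [463.7, 45.0, 194.0]
tcp_rot: [0.0, -0.05, 0.999, 0.001]
wrist_force: [-0.1, -0.6, -2.0]
grip_width: 0.364
```

```bash
python3 - <<'E'
from h import *
s=readout.state();d=snap('wrist','w21.png');np.savez('pics/w21s.npz',**s)
cv2.imwrite('pics/w21c.png',cv2.resize(d['color'][100:330,160:400,::-1],None,fx=2.5,fy=2.5))
go((465,44.5,110),185.8)
E
```

```text
t 39.78 pos [464.8  44.6 194.3] yaw -174.33 tilt 0.16 grip 0.367 F [-0.4  0.3 -0.9] j [-0.76 -0.06  0.6   1.98  0.04  1.21  1.49]
shift [-2.000e-04 -1.700e-03  4.213e-01] turn [ 0.0042  0.0036 -0.0042]
```

View pics/w21c.png

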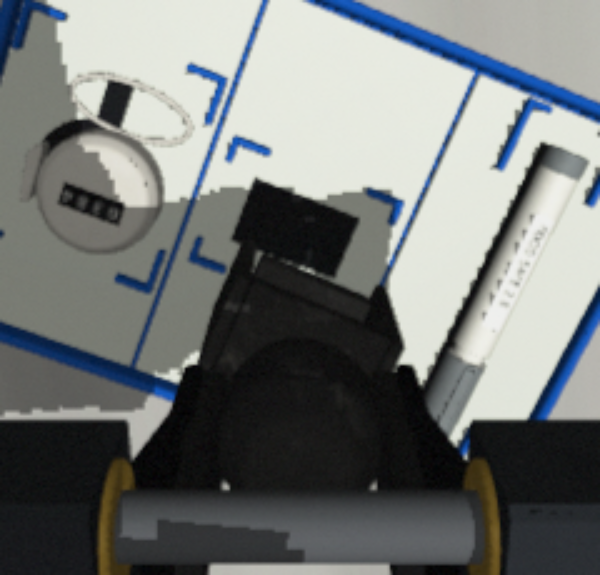

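Aligned with its shadow. Lowering.

Call:
{"api": "jog_arm", "payload": {"series": [0,-0.001,0.05,0,0,0,10,0,-0.001,0.13,0,0,0,10,0,-0.001,0.21,0,0,0,10,0,-0.001,0.29,0,0,0,10,0,-0.001,0.35,0,0,0,10,0,-0.001,0.39,0,0,0,10,0,-0.001,0.415,0,0,0,10,0,-0.001,0.425,0,0,0,10,0,-0.001,0.43,0,0,0,10,0,-0.001,0.43,0,0,0,10]}}

```text
t: 40.62
ee_pos: [465.4, 44.6, 108.5]
tcp_rot: [0.001, -0.049, 0.999, 0.001]
wrist_force: [-0.3, -0.3, -1.4]
grip_width: 0.37
```

Call:
{"api": "jog_arm", "payload": {"series": [0,0,0.006,0,0,0,10,0,0,0.012,0,0,0,10,0,0,0.016,0,0,0,10,0,0,0.02,0,0,0,10,0,0,0.023,0,0,0,10,0,0,0.023,0,0,0,10,0,0,0.023,0,0,0,10,0,0,0.023,0,0,0,10,0,0,0.023,0,0,0,10,0,0,0.023,0,0,0,10]}}

```text
t: 41.45
ee_pos: [465.5, 44.7, 104.0]
tcp_rot: [0.001, -0.049, 0.999, 0.001]
wrist_force: [0.8, 0.1, 0.5]
grip_width: 0.37
```

Call:
{"api": "jog_arm", "payload": {"series": [0,0,0.003,0,0,0,10,0,0,0.006,0,0,0,10,0,0,0.006,0,0,0,10,0,0,0.006,0,0,0,10,0,0,0.006,0,0,0,10,0,0,0.006,0,0,0,10,0,0,0.006,0,0,0,10,0,0,0.006,0,0,0,10,0,0,0.006,0,0,0,10,0,0,0.006,0,0,0,10]}}

```text
t: 42.28
ee_pos: [466.3, 44.7, 103.9]
tcp_rot: [0.002, -0.049, 0.999, 0.001]
wrist_force: [-2.0, 0.1, 7.0]
grip_width: 0.364
```

Force rose to 7 N, so it is seated. Releasing now.

Call:
{"api": "jog_arm", "payload": {"series": [0,0,0,0,0,0,35,0,0,0,0,0,0,39,0,0,0,0,0,0,43,0,0,0,0,0,0,50,0,0,0,0,0,0,60,0,0,0,0,0,0,70,0,0,0,0,0,0,80,0,0,0,0,0,0,80,0,0,0,0,0,0,80,0,0,0,0,0,0,80]}}

```text
t: 43.12
ee_pos: [466.2, 44.7, 103.9]
tcp_rot: [0.002, -0.049, 0.999, 0.001]
wrist_force: [-0.5, -0.2, 0.4]
grip_width: 0.781
```

Call:
{"api": "jog_arm", "payload": {"series": [0,0,-0.04,0,0,0,80,0,0,-0.1,0,0,0,80,0,0,-0.2,0,0,0,90,0,0,-0.35,0,0,0,100,0,0,-0.5,0,0,0,100,0,0,-0.7,0,0,0,100,0,0,-0.85,0,0,0,100,0,0,-0.95,0,0,0,100,0,0,-1,0,0,0,100,0,0,-1,0,0,0,100]}}

```text
t: 43.95
ee_pos: [466.6, 44.2, 306.4]
tcp_rot: [0.004, -0.049, 0.999, 0.002]
wrist_force: [0.5, 0.9, -0.7]
grip_width: 1.002
```

```bash
python3 - <<'E'
from h import *
s=readout.state();d=snap('wrist','w22.png');np.savez('pics/w22s.npz',**s)
d=snap('scene','sc22.png')
cv2.imwrite('pics/sc22c.png',cv2.resize(d['color'][110:310,130:370,::-1],None,fx=3,fy=3))
go((465,44.5,110),185.8)
E
```

```text
t 44.05 pos [465.1  44.  303.1] yaw -174.34 tilt 0.22 grip 1.001 F [-0.9 -0.2 -0.2] j [-0.78 -0.14  0.57  1.82  0.07  1.44  1.45]
shift [0.0031 0.     0.9654] turn [ 0.0048  0.0057 -0.0048]
```

View pics/w22.png

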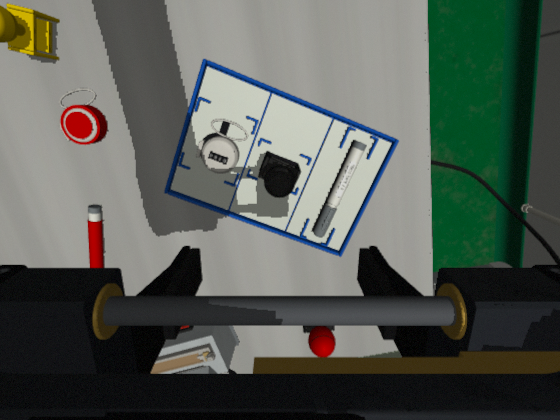

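View pics/sc22c.png

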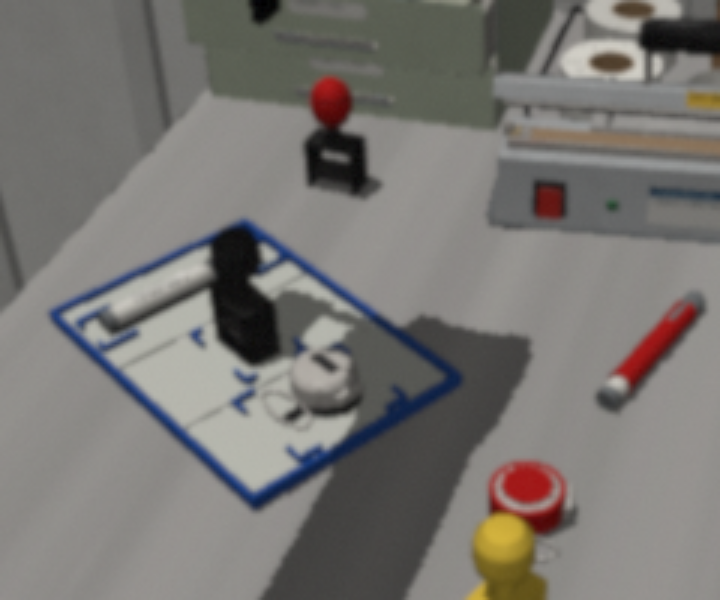

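```bash
python3 - <<'E'
from h import *
d=np.load('pics/w22.png.npz')
cv2.imwrite('pics/w22c.png',cv2.resize(d['color'][55:260,160:405,::-1],None,fx=3.2,fy=2.9,interpolation=cv2.INTER_CUBIC))
E
```

```text
(no output)
```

View pics/w22c.png

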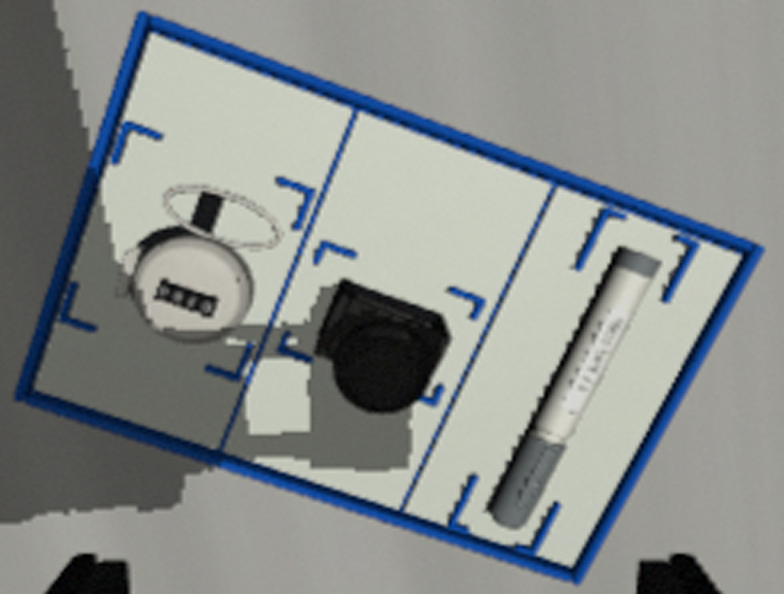

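```bash
python3 - <<'E'
from h import *
d=np.load('pics/w22.png.npz'); s=dict(np.load('pics/w22s.npz')); T=wcam(d,s);K=d['camera_matrix']
P=lambda u,v,z: ray(K,T,(160+u/3.2,55+v/2.9),z)
# tray frame from this view
im=d['color'].astype(int); m=((im[:,:,2]-im[:,:,0]>60)).astype(np.uint8); n,l,st,c=cv2.connectedComponentsWithStats(m); i=1+np.argmax(st[1:,2]*st[1:,3]); ys,xs=np.where(l==i)
r=cv2.minAreaRect(np.array([ray(K,T,(x,y),10) for x,y in zip(xs,ys)],np.float32)); print(r)
c=np.array(r[0]); a=np.radians(r[2] if r[2]>45 else r[2]+90); yv=np.array([np.cos(a),np.sin(a)]); xv=np.array([yv[1],-yv[0]])
f=lambda p,k:((p-c-84*k*yv)@xv,(p-c-84*k*yv)@yv)
A,B=P(640,262,17),P(510,518,17); print('pen',f((A+B)/2,1),np.linalg.norm(A-B),np.degrees(np.arctan2((B-A)@yv,(B-A)@xv)))
cc=P(192,287,26); print('case (want 10,2)',f(cc,-1)); w=P(212,302,32)-P(162,284,32); rg=P(222,216,12); e=cc-rg
print('counter yaw window',np.degrees(np.arctan2(-(w@xv),w@yv)),'ring',np.degrees(np.arctan2(e@yv,e@xv)))
print('knob',f(P(383,358,92),0)); A,B=P(343,282,54),P(446,318,54); print('foot edge',f(A,0),f(B,0),np.degrees(np.arctan2(-((B-A)@xv),(B-A)@yv)))
E
```

```text
((464.9322814941406, 45.15351867675781), (267.0998229980469, 181.11767578125), 74.18294525146484)
pen (np.float64(0.3774890144060484), np.float64(3.96372605956965)) 132.17179475352154 0.25581045543539677
case (want 10,2) (np.float64(9.126567882697273), np.float64(7.729881611396605))
counter yaw window -0.7047437295474082 ring 0.27649436957333307
knob (np.float64(-2.930171850421672), np.float64(0.259213274948112))
foot edge (np.float64(-19.05322987854329), np.float64(-21.786977825592405)) (np.float64(-19.294236544091547), np.float64(19.490874377646172)) 0.3345258322624846
```

```bash
python3 - <<'E'
from h import *
def reds(f):
    im=np.load('pics/'+f+'.npz')['color'].astype(int); m=((im[:,:,0]-im[:,:,1]>60)&(im[:,:,0]-im[:,:,2]>60)).astype(np.uint8)
    n,l,st,c=cv2.connectedComponentsWithStats(m); return [c[i].round(1).tolist() for i in range(1,n) if st[i][4]>40]
print(reds('scene0.png')); print(reds('sc22.png'))
print(ctrl.sign_off())
E
```

```text
[[239.6, 142.4], [312.5, 177.5], [347.5, 224.6], [305.7, 273.3]]
[[239.5, 142.5], [312.7, 177.2], [347.6, 224.7], [305.7, 273.3]]
the job is handed in; nothing more can be done
None
```

The marker pen, tally counter and black date stamp are in their own places in the blue tray, and I handed the job in at about 44 s. No verdict is reported.

I placed the stamp first, then saw that the gripper body would hit it while setting down the neighbouring pen and counter. So I moved the stamp to free table, placed the pen and the counter, and put the stamp back last.

The last wrist picture gave these offsets from each plate's origin:

| Item | Offset along plate x / y | Turn | Limit |
|---|---|---|---|
| Pen | about 0.4 / 4 mm | 0.3° | 16 mm, 0.25 rad |
| Counter | about -1 / +6 mm | under 1° | 16 mm, 0.3 rad |
| Stamp (from its knob) | about -3 / 0 mm | 0.3° | 14 mm, 0.3 rad |

- **Counter:** about 3 mm of its y offset was deliberate, to keep the fingers clear of the tray lip.
- **Stamp:** it stands upright. It was pressed down lightly before release, and the wrist force reached 7 N.
- **Red look-alikes:** their centres in the scene camera moved at most 0.3 px between start and finish. I never touched the yellow stamp.
- **Arm:** it ended about 200 mm above the tray, touching nothing.

**Disagreements in the measurements:**
- The wrist and fixed cameras differed by about 2–4 mm.
- In the last picture I measured the pen as 132 mm long against its true 140 mm, because its rounded ends are hard to pick out.

No check failed.

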